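Refit the oversize hatch panel of the medicine returns box

TASK

Close the medicine returns box on the counter with its loose hatch panel, which is longer than the opening: tilt it, tuck one end under the wide lip and press back the sprung strip there, lower the other end past the narrow lip, and leave the panel lying flat on both ledges with each end under its lip and the strip holding it home. Work gently, feeling for contact and never forcing the panel, leaning the gripper on the box or shoving the box along, and leave everything else on the counter where it is.

Things in the scene. Friction and masses are not known exactly. Their poses are not given: they have to be found in the camera images.
- box: Cream steel case, 2.4 kg, standing loose on the counter, open-topped, box x -138 to 108 mm, 130 wide (y), 77 high (thin flanges over both ends), turned up to 0.35 rad. Origin: on the counter; x points away from the robot's side, z up. In it a hatch frame is screwed in slots: the frame's x is up to 8 mm either way off the box's x, differs each time and is not in any pose (y, z agree). Opening: frame x -75 to 75, y -60 to 60 mm.
- hatch_near (a point): Nominal middle of the wide lip's edge, top face: box x -75, z 74 mm, axes as the box's; the true edge is shifted with the frame. Wide lip: frame x -120 to -75, z 70 to 74 mm. Below it, a pocket 20 mm high: floor a ledge at frame x -120 to -68, top at z 50. In it a sprung strip, face at frame x -84 when free (y -52 to 52, z 51 to 66); it slides back to a rigid stop, face at -103.5.
- hatch_far (a point): Nominal middle of the narrow lip's edge, top face: box x +75, z 74 mm, axes as the box's; shifted with the frame. Narrow lip: frame x 75 to 89, z 70 to 74 mm; below it a pocket 20 mm high with rigid end wall at frame x 89, floor a ledge at frame x 68 to 89, top z 50. The strip's spring gives 2.5 N free, 4.5 N at its stop; the box itself slides at about 9 to 13 N. The spring slides the flat panel to this end wall (panel origin at frame x +1).
- panel: Loose flat aluminium hatch panel, 176 mm long (its x), 110 mm wide (its y), 8 mm thick, with a grey upright grip rib in the middle of its top; about 0.2 kg (0.16 to 0.26). Origin: centre of its underside; z up through the rib. It starts flat on the counter, rib up, turned up to 0.5 rad. Both ends are alike. Flat, its far end passes the narrow lip only with the strip pushed back at least 17 mm, nearly to its stop.
- panel_rib (a point): Centre of the panel's grip rib, 32 mm above the panel's underside; axes as the panel's. The rib is 16 mm thick (panel x), 50 mm wide (panel y) and stands 45 mm above the panel's top face: grip it across its 16 mm. Squeezed between strip and end wall the panel can hang above its ledges: press it down before letting go.
- pills_a: White tablet jar, 42 mm across, 75 mm high; a bystander, to be left alone. Origin: underside.
- carton_a: White carton 55 x 35 x 70 mm high; a bystander, to be left alone. Origin: underside.
- pills_b: Amber jar 48 mm across, 85 mm high; a bystander, to be left alone. Origin: underside.
- carton_b: Brown carton 75 x 50 x 45 mm high; a bystander, to be left alone. Origin: underside.
- stamp: Black hand stamp, 36 mm across, 80 mm high; a bystander, to be left alone. Origin: underside.
- mug: White mug, 76 mm across, 85 mm high; a bystander, to be left alone. Origin: underside.
- spatula: Counting spatula 170 mm long, lying flat at the far side; a bystander, to be left alone. Origin: underside.

How it is judged (in metres and radians):
On the way:
1. the panel is brought down into the hatch tilted, not flat (angle between the z axis of panel and the z axis of box, either way round above 0.08 rad and horizontal distance between panel and box below 0.05 m and height (world z) of panel below 0.095 m), for 0.1 s.
At the end, for the whole second after the job is handed in: The panel lies flat (within 0.035 rad of the box) on both ledges (its underside within 3 mm of the ledge tops), its centre within 13 mm of the box's origin lengthwise (the frame's own shift is up to 8 mm), so each end under its lip, at rest and released (z of panel in the frame of box between 0.047 and 0.053 m and x of panel in the frame of box between -0.013 and 0.013 m and angle between the z axis of panel and the z axis of box, either way round below 0.035 rad and angle between panel's own z axis and vertical below 0.1 rad and linear speed of panel below 0.01 m/s and angular speed of panel below 0.05 rad/s and contact force between the fingers and panel below 0.1 N); the robot touches nothing.
It fails at once if the box is shoved by more than 3 mm (distance of box from where it was at the start of the episode above 0.003 m).
It fails at once if the panel is forced against the box or its strip with more than 40 N (contact force between panel and box above 40 N).
It fails at once if the gripper or arm presses on the box with more than 10 N (contact force between any of the fingers, the arm and box above 10 N).
It fails at once if a bystander on the counter is shifted by more than 30 mm (distance of any of pills_a, carton_a, pills_b, carton_b, stamp, mug, spatula from where it was at the start of the episode above 0.03 m).
It also fails if it takes over 53 s, if anything falls off the work surface, if the arm or the gripper's body presses on something with over 40 N, if the wrist force passes 120 N, or if a joint passes its speed limit or range.

ROBOT

A 7-joint arm with a two-finger parallel gripper is mounted at the origin on the work surface. World frame = base frame: x ahead of the robot, y to its left, z up, the work surface at z = 0. Lengths are in mm, angles in rad, forces in N, time in s.
With the tool pointing down it reaches from about 350 to 900 mm from the base axis. Payload 19.9 kg.
Tool frame: the origin (TCP) lies midway between the tips of the shut fingers; the grasp point (between the pads) lies env.grip_point_offset behind it (env.grip_point_offset is the distance from the TCP to the grasp point, in mm); z points along the fingers, y is the direction in which the jaws open and shut (so a half turn about z gives the same grasp; the last joint's range is limited). The gripper opens to 85 mm and grips with 20 to 120 N. Pads are 22 mm wide; open, the fingers measure 114 mm over their backs; the gripper's body (76 mm by 85 mm) begins 54 mm behind the grasp point. The pads swing forward as they close: fully open they stand 13 mm farther back than shut.
Start: joints at [1.246, 0.417, -0.01, 1.614, 0.005, 1.111, -0.053], TCP at [174.999, -599.981, 231.26] pointing down, gripper open.
Joint ranges: [-2.81, 2.81], [-0.39, 2.02], [-1.27, 1.25], [0.06, 2.57], [-1.19, 4.33], [0.19, 2], [-2.82, 2.82]. Speed limits (rad/s): [1.89, 1.89, 2.39, 2.39, 3.01, 3.01, 3.01].

INTERFACE

Orientations are given as a rotation vector (axis times angle).
In Python, from workcell import sense, eyes, env gives the robot as it stands.
- The arm moves only by the tool apply_moves, never from a script. Its argument "steps" is a list of rows, each an object with "hand": the closure in counts, from 0 (fully open) to 255 (shut); "slide": the shift along the tool's x, y, z in m, a list of three; "twist": the turn about the tool's z in rad. In form: [{"hand": hand, "slide": [x, y, z], "twist": twist}, ...]. A call has 1 to 5 rows; each row is the pose to reach, as a shift and turn from the pose commanded when the call began, along the tool's axes at that moment; what a row does not reach only later rows make up. A row lasts 1/8 s, in which the tool goes at most 62.5 mm and 10.7 degrees, less where a joint would pass 70% of its speed; a pose out of reach is approached as far as the arm can. A call with a gripper value outside its range is refused whole. The fingers move at their own pace and stop on an object; the grip force is fixed at half the most. Time passes only in rows, so rows that repeat a pose let the fingers close. It gives the time, the measured TCP pose, the force and the opening at its end, in the units of the state.
- sense(): the state, without advancing time (a new reading comes with each control period).
- eyes.read_camera(name): name is "scene" or "top"; returns (picture, depth): 420x560x3 uint8, blue, green, red; 420x560 float32, mm along the optical axis (not along the pixel's ray), 0 where there is no reading.
- eyes.camera_params(name): a dict with "K" (3x3 intrinsics, pixels), "extrinsics" (4x4, takes a point from camera to world coordinates). Camera axes: x right, y up, looking along -z (the intrinsics and any distortion apply to the point x, -y, -z); pixel columns grow to the right and rows downward; lengths in mm; the calibration is good to about 2 mm. A picture is of the moment at which its call begins. camera_params takes no time and is no camera call.
- env.close_job(): hands the job in, once; it reports no verdict.
The state is a dict: "clock": time; "joint_positions": joint angles; "qvel": joint speeds; "tau": joint torques, N m; "position": TCP position; "tcp_rot": TCP orientation; "wrist_force": force on the tool from outside, world axes, zero at the start; "moment": the same for the moment, N m; "finger_gap": finger opening in mm.
Only numpy, scipy, OpenCV 4.12 (cv2) and the standard library are available. Lean on these libraries where they do the work, as an engineer would, in place of code of your own. Each camera call takes 0.05 s, during which the arm holds its last target.

## Working session

There is one attempt and no reset: what is moved stays moved. The work goes in short steps, Python scripts to look and compute and a tool call to move; the robot and the scene stay as the last step left them, time stands still between calls to the robot, and variables do not carry over. Pictures are saved under pics/ and viewed, and the job is handed in when it is done.

Besides the shell and the picture viewer there is one more tool, called after ">>>" by a JSON object that holds its "method" and its "body", one argument or row to a line. apply_moves: Moves the arm, as the interface text tells. Its arguments: {"type":"object","properties":{"steps":{"type":"array","items":{"type":"object","properties":{"hand":{"type":"number"},"slide":{"type":"array","items":{"type":"number"}},"twist":{"type":"number"}}}}},"required":["steps"]}

```bash
ls; mkdir -p pics; python3 - <<'E'
from workcell import sense, eyes, env
import cv2,numpy as np
print(sense()); print(env.grip_point_offset)
for n in("scene","top"):
    p,d=eyes.read_camera(n); cv2.imwrite(f"pics/{n}0.png",p); np.save(f"{n}0.npy",d)
    print(n,eyes.camera_params(n))
E
```

```text
pics
{'clock': 0.0, 'joint_positions': array([ 1.24547321,  0.4179753 , -0.01026249,  1.61416581,  0.00467547,
        1.11070911, -0.0529979 ]), 'qvel': array([ 0.00033651, -0.00049284, -0.00088559,  0.00056595, -0.00104661,
       -0.00058994,  0.00039762]), 'tau': array([ 1.56072827e-03, -8.64415956e+01,  6.79958146e-01, -4.34883177e+01,
        1.91209896e-02,  7.63344113e-03,  1.50453133e-05]), 'position': array([ 174.89333383, -599.66960062,  230.66314263]), 'tcp_rot': array([-3.10882579e+00, -4.44104288e-01,  4.07689784e-04]), 'wrist_force': array([-0.33367083,  0.22259415,  0.24080122]), 'moment': array([ 0.00353483,  0.0577196 , -0.01886803]), 'finger_gap': 85.70723652188036}
18.700000000000003
scene {'K': array([[434.36171462,   0.        , 289.51107904],
       [  0.        , 434.36171462, 212.08751123],
       [  0.        ,   0.        ,   1.        ]]), 'extrinsics': array([[ 6.37961086e-01, -5.08859746e-01,  5.77985650e-01,
         1.19232804e+03],
       [ 7.69960784e-01,  4.34063736e-01, -4.67706172e-01,
        -4.96151131e+02],
       [-1.28857665e-02,  7.43404622e-01,  6.68717822e-01,
         7.72055715e+02],
       [ 0.00000000e+00,  0.00000000e+00,  0.00000000e+00,
         1.00000000e+00]])}
top {'K': array([[478.50643135,   0.        , 287.69507683],
       [  0.        , 478.50643135, 210.65147693],
       [  0.        ,   0.        ,   1.        ]]), 'extrinsics': array([[ 2.48025096e-02,  9.88505772e-01, -1.49134752e-01,
         3.81217532e+02],
       [-9.99692342e-01,  2.45603417e-02, -3.46558683e-03,
         6.79666148e+00],
       [ 2.37047883e-04,  1.49174825e-01,  9.88810809e-01,
         1.49912545e+03],
       [ 0.00000000e+00,  0.00000000e+00,  0.00000000e+00,
         1.00000000e+00]])}
```

View pics/scene0.png

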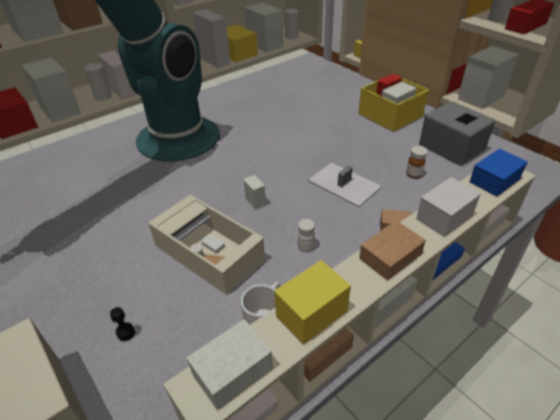

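View pics/top0.png

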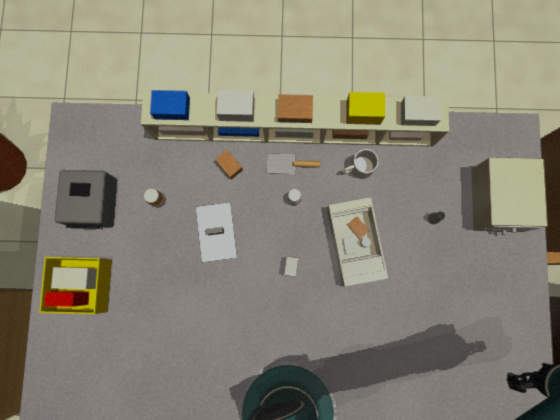

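```bash
cat > h.py <<'E'
from workcell import sense, eyes, env
import cv2,numpy as np
from scipy.spatial.transform import Rotation as R
def cloud(n,d):
    c=eyes.camera_params(n);K=c["K"];E=c["extrinsics"]
    v,u=np.mgrid[0:d.shape[0],0:d.shape[1]]
    X=(u-K[0,2])/K[0,0]*d;Y=-(v-K[1,2])/K[1,1]*d
    P=np.stack([X,Y,-d],-1)
    P=P@E[:3,:3].T+E[:3,3]; P[d==0]=np.nan
    return P
def proj(n,p):
    c=eyes.camera_params(n);K=c["K"];E=c["extrinsics"]
    q=(np.atleast_2d(p)-E[:3,3])@E[:3,:3]
    return np.stack([K[0,2]+K[0,0]*q[:,0]/-q[:,2],K[1,2]-K[1,1]*q[:,1]/-q[:,2]],-1)
E
python3 - <<'E'
from h import *
for n,b,p in(("top",(310,180,400,300),(185,190,245,275)),("scene",(140,185,275,290),(300,150,390,210))):
    im=cv2.imread(f"pics/{n}0.png")
    for k,(a,c,e,f) in(("b",b),("p",p)):
        s=min(800/(e-a),600/(f-c)); cv2.imwrite(f"pics/{n}_{k}.png",cv2.resize(im[c:f,a:e],None,fx=s,fy=s,interpolation=cv2.INTER_CUBIC)); print(n,k,s)
d=np.load("top0.npy");P=cloud("top",d)
print("counter z",np.nanmedian(P[300:330,150:200,2]))
# box rim: top view
Q=P[190:300,320:400]; 
m=(Q[...,2]>62)&(Q[...,2]<90); pts=Q[m]; print("rim",len(pts),np.median(pts[:,2]))
r=cv2.minAreaRect(pts[:,:2].astype(np.float32)); print(r)
Q=P[195:270,190:245]
m=(Q[...,2]>4)&(Q[...,2]<16); r=cv2.minAreaRect(Q[m][:,:2].astype(np.float32)); print("panel",m.sum(),r,np.median(Q[m][:,2]))
m=(Q[...,2]>30); r=cv2.minAreaRect(Q[m][:,:2].astype(np.float32)); print("rib",m.sum(),r,np.max(Q[m][:,2]))
E
```

```text
top b 5.0
top p 7.0588235294117645
scene b 5.714285714285714
scene p 8.88888888888889
counter z -1.1551027696871188
rim 1681 74.74405995966208
((511.0136413574219, -198.3279571533203), (246.7958526611328, 131.2923126220703), 11.83468246459961)
panel 1667 ((534.6475830078125, 232.87240600585938), (234.77545166015625, 171.20675659179688), 2.1455652713775635) 7.513179358872776
rib 103 ((534.5299682617188, 235.79200744628906), (16.85576820373535, 50.13298797607422), 8.620440483093262) 58.15527970021526
```

View pics/top_b.png

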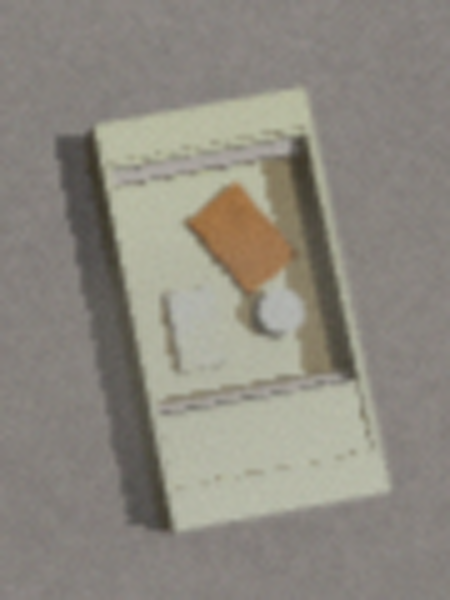

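View pics/scene_b.png

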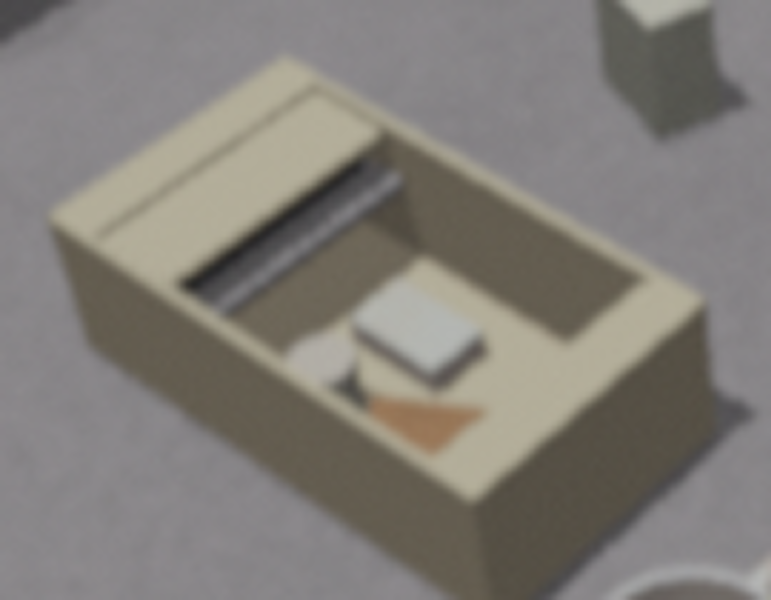

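View pics/top_p.png

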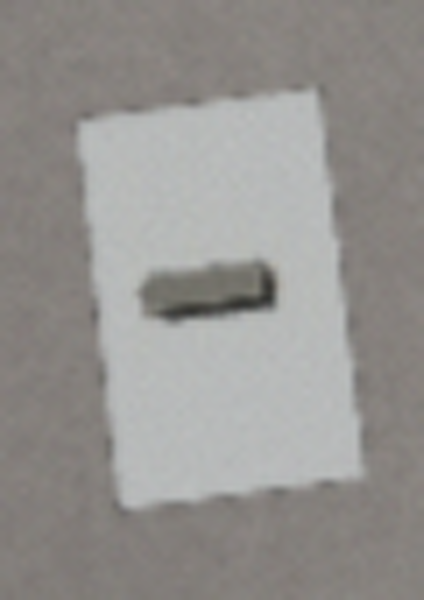

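```bash
cat >> h.py <<'E'
def ray(n,uv,z):
    c=eyes.camera_params(n);K=c["K"];E=c["extrinsics"]
    uv=np.atleast_2d(uv).astype(float)
    d=np.stack([(uv[:,0]-K[0,2])/K[0,0],-(uv[:,1]-K[1,2])/K[1,1],-np.ones(len(uv))],-1)@E[:3,:3].T
    t=(z-E[2,3])/d[:,2]; return E[:3,3]+d*t[:,None]
def fit(model,pts):
    m=np.array(model,float);q=np.array(pts,float)
    mc,qc=m.mean(0),q.mean(0);H=(m-mc).T@(q-qc)
    th=np.arctan2(H[0,1]-H[1,0],H[0,0]+H[1,1]);c,s=np.cos(th),np.sin(th);Rm=np.array([[c,-s],[s,c]])
    t=qc-Rm@mc; return th,t,np.linalg.norm((m@Rm.T+t)-q,axis=1)
E
python3 - <<'E'
from h import *
M=[(-138,65),(-138,-65),(108,-65),(108,65)]
ct=np.array([(172,531),(389,490),(305,90),(95,127)])/5+[310,180]-.4
cs=np.array([(52,218),(285,57),(705,300),(475,500)])/5.714+[140,185]-.4
for n,c in(("top",ct),("scene",cs)):
    W=ray(n,c,77)[:,:2];
    if n=="scene": W=W # order: near-left? check
    th,t,e=fit(M,W); print(n,W.round(1).tolist(),th,t,e)
    if n=="scene":
        th,t,e=fit([M[1],M[0],M[3],M[2]],W);print(th,t,e)
        
P=ray("top",np.array([(80,122),(318,92),(362,478),(122,508)])/7.0588+[185,190]-.4,8)[:,:2]
th,t,e=fit([(88,55),(88,-55),(-88,-55),(-88,55)],P);print("panel",th,t,e)
P=cloud("top",np.load("top0.npy"))
Q=P[195:270,190:245];m=Q[...,2]>40
print(np.sort(Q[m][:,2])[::10])
# scene panel
E
```

```text
top [[376.7, -159.0], [403.8, -286.6], [641.7, -237.4], [616.0, -110.9]] 0.20195531087888882 [ 524.24646428 -195.4634906 ] [0.84767371 1.68394507 1.34733492 1.31559894]
scene [[406.2, -285.0], [377.4, -159.6], [617.7, -109.2], [645.1, -234.8]] 0.20161963659960683 [ 526.28345147 -194.12716442] [129.97323703 128.68302672 129.91354183 128.62898343]
0.20978200187602541 [ 526.2584437  -194.00731045] [1.88898697 0.52041589 1.44419964 0.42569167]
panel 0.15546181187506428 [533.38725194 235.2777275 ] [1.72792517 2.19484168 2.03281921 2.66953751]
[40.18104674 46.03160988 48.07543758 49.76736551 50.4976659  51.27345599
 52.77030122 53.75284273 55.06834575 56.96739456]
```

View pics/scene_p.png

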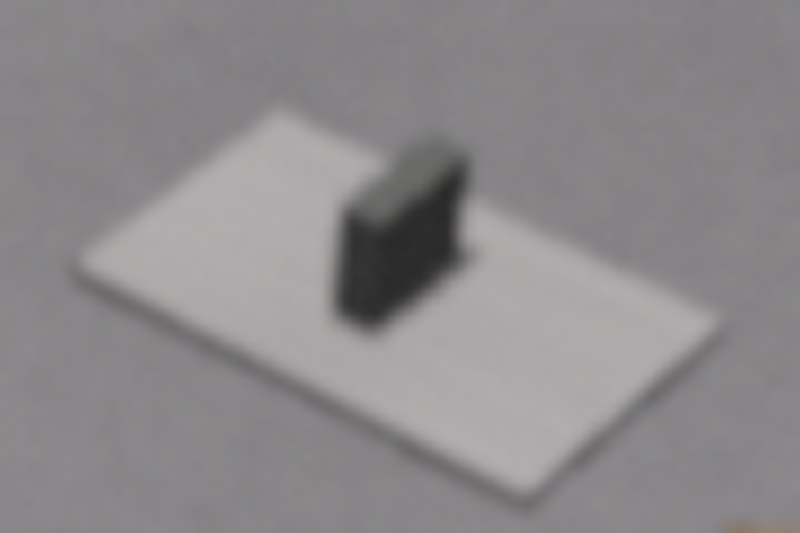

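```bash
python3 - <<'E'
from h import *
def ov(n,reg,th,t,fx,name):
    im=cv2.imread(f"pics/{n}0.png");a,c,e,f=reg;s=min(800/(e-a),600/(f-c))
    o=cv2.resize(im[c:f,a:e],None,fx=s,fy=s,interpolation=cv2.INTER_CUBIC)
    Rm=np.array([[np.cos(th),-np.sin(th)],[np.sin(th),np.cos(th)]])
    def ln(p,q,col):
        w=[]
        for x,y,z in(p,q): w.append([*(Rm@[x,y]+t),z])
        k=((proj(n,np.array(w))-[a,c]+.5)*s).astype(int)
        cv2.line(o,tuple(map(int,k[0])),tuple(map(int,k[1])),col,1,cv2.LINE_AA)
    z=77
    C=[(-138,65,z),(-138,-65,z),(108,-65,z),(108,65,z)]
    for i in range(4): ln(C[i],C[(i+1)%4],(0,0,255))
    ln((-75+fx,60,74),(-75+fx,-60,74),(255,0,0)); ln((75+fx,60,74),(75+fx,-60,74),(255,0,0))
    ln((-68+fx,60,50),(-68+fx,-60,50),(0,255,0)); ln((68+fx,60,50),(68+fx,-60,50),(0,255,0))
    cv2.imwrite(name,o)
ov("top",(315,185,400,300),.202,np.array([524.25,-195.5]),0,"pics/ovt.png")
ov("scene",(140,190,275,290),.208,np.array([526.25,-194]),0,"pics/ovs.png")
E
```

```text
(no output)
```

View pics/ovt.png

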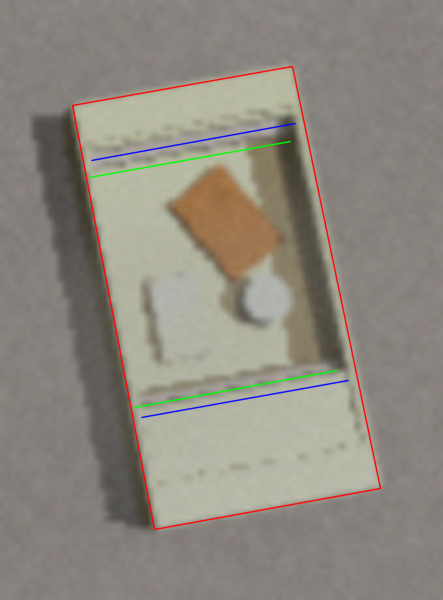

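View pics/ovs.png

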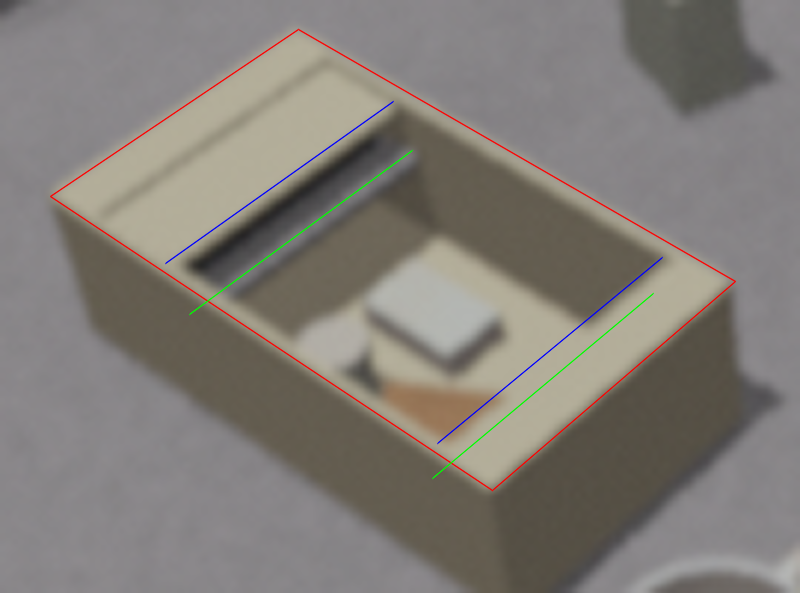

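```bash
python3 - <<'E'
from h import *
def ov(n,reg,th,t,fx,name):
    im=cv2.imread(f"pics/{n}0.png");a,c,e,f=reg;s=min(800/(e-a),600/(f-c))
    o=cv2.resize(im[c:f,a:e],None,fx=s,fy=s,interpolation=cv2.INTER_CUBIC)
    Rm=np.array([[np.cos(th),-np.sin(th)],[np.sin(th),np.cos(th)]])
    def ln(p,q,col):
        w=[[*(Rm@[x,y]+t),z] for x,y,z in(p,q)]
        k=((proj(n,np.array(w))-[a,c]+.5)*s).astype(int)
        cv2.line(o,tuple(map(int,k[0])),tuple(map(int,k[1])),col,1,cv2.LINE_AA)
    for y0,y1 in((60,20),(-20,-60)):
      for sg in(-1,1):
        ln((75*sg+fx,y0,74),(75*sg+fx,y1,74),(255,0,0)); ln((68*sg+fx,y0,50),(68*sg+fx,y1,50),(0,255,0))
    return o
for n,reg,th,t in(("top",(315,195,400,275),.202,np.array([524.25,-195.5])),("scene",(150,190,275,290),.208,np.array([526.25,-194]))):
    o=np.hstack([cv2.resize(ov(n,reg,th,t,fx,""),(400,400)) for fx in(5.5,8)])
    cv2.imwrite(f"pics/ov2{n}.png",o)
E
```

```text
(no output)
```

View pics/ov2top.png

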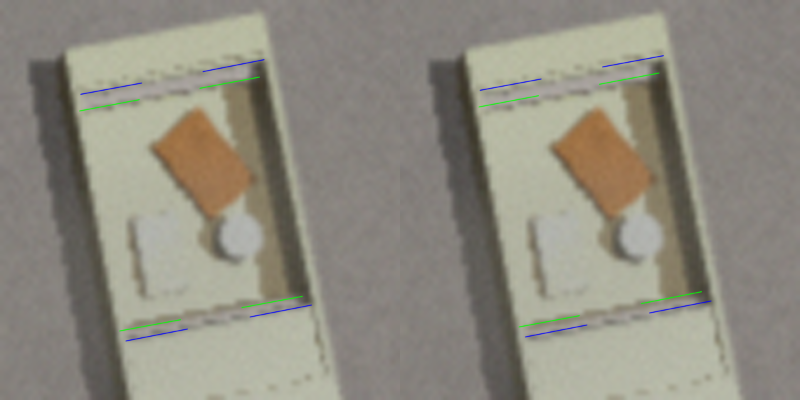

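View pics/ov2scene.png

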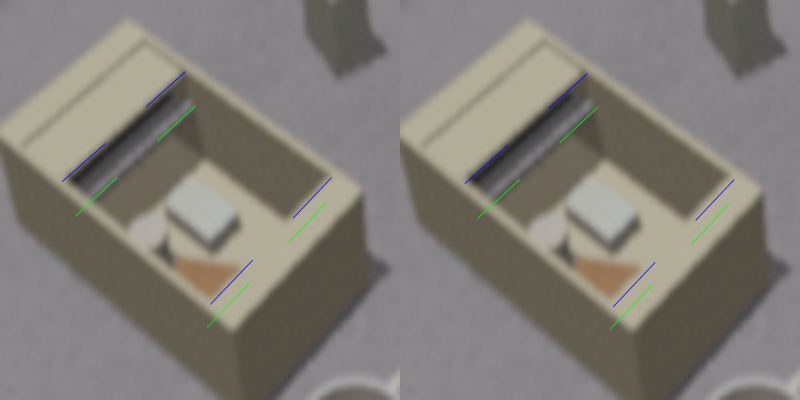

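```bash
cat >> h.py <<'E'
def to(p,yaw=None):
    s=sense();r=R.from_rotvec(s["tcp_rot"]);M=r.as_matrix()
    d=M.T@(np.array(p)-s["position"]); y=np.arctan2(M[1,0],M[0,0])
    print("t",round(s["clock"],2),"pos",s["position"].round(1),"yaw",round(y,3),"gap",round(s["finger_gap"],1),"F",s["wrist_force"].round(1),"M",s["moment"].round(2),"| slide m",(d/1000).round(4),"twist",None if yaw is None else round(-(yaw-y),3))
E
python3 - <<'E'
from h import *
P=ray("scene",np.array([(282,105),(720,322),(527,500),(75,265)])/8.889+[300,150]-.4,8)[:,:2]
print(P)
for k in range(4):
    th,t,e=fit(np.roll([(88,55),(88,-55),(-88,-55),(-88,55)],k,0),P);
    if e.max()<10: print(th,t,e)
to([534,235.5,170],.155)
E
```

```text
[[437.82131624 280.00670145]
 [613.0469471  303.20593555]
 [632.79988035 194.77222405]
 [458.52949449 168.0667944 ]]
0.15311939767966937 [535.54940955 236.51291386] [3.48734658 1.53412149 2.05597979 1.69853788]
-2.9884732559101237 [535.54940955 236.51291386] [3.48734658 1.53412149 2.05597979 1.69853788]
t 0.1 pos [ 174.9 -599.7  230.7] yaw 0.284 gap 85.8 F [-0.5  1.1 -0.4] M [-0.03 -0.05 -0.  ] | slide m [ 0.5786 -0.7012  0.0615] twist 0.129
```

>>> {"method": "apply_moves", "body": {
  "steps": [
    {"hand":0,"slide":[0.035,-0.042,0.0],"twist":0.03},
    {"hand":0,"slide":[0.07,-0.085,0.0],"twist":0.06},
    {"hand":0,"slide":[0.11,-0.13,0.0],"twist":0.09},
    {"hand":0,"slide":[0.15,-0.175,0.0],"twist":0.12},
    {"hand":0,"slide":[0.19,-0.22,0.0],"twist":0.13}
  ]
}}

```text
clock: 0.72
position: [296.2, -333.6, 231.2]
tcp_rot: [-3.132, -0.24, 0.0]
wrist_force: [1.7, -0.5, 0.5]
finger_gap: 85.6
```

```bash
python3 -c "
from h import *
to([534.5,236,170],.154)"
```

```text
t 0.72 pos [ 296.2 -333.6  231.2] yaw 0.153 gap 85.6 F [ 1.7 -0.5  0.5] M [-0.04 -0.06 -0.04] | slide m [ 0.3224 -0.5266  0.0612] twist -0.001
```

>>> {"method": "apply_moves", "body": {
  "steps": [
    {"hand":0,"slide":[0.032,-0.052,0.0],"twist":0.0},
    {"hand":0,"slide":[0.064,-0.105,0.0],"twist":0.0},
    {"hand":0,"slide":[0.096,-0.158,0.0],"twist":0.0},
    {"hand":0,"slide":[0.129,-0.21,0.0],"twist":0.0},
    {"hand":0,"slide":[0.161,-0.263,0.0],"twist":0.0}
  ]
}}

```text
clock: 1.35
position: [415.0, -49.2, 231.4]
tcp_rot: [3.132, 0.241, 0.001]
wrist_force: [1.0, -0.3, 0.6]
finger_gap: 85.5
```

>>> {"method": "apply_moves", "body": {
  "steps": [
    {"hand":0,"slide":[0.032,-0.052,0.0],"twist":0.0},
    {"hand":0,"slide":[0.064,-0.105,0.0],"twist":0.0},
    {"hand":0,"slide":[0.096,-0.158,0.0],"twist":0.0},
    {"hand":0,"slide":[0.129,-0.21,0.03],"twist":0.0},
    {"hand":0,"slide":[0.161,-0.263,0.061],"twist":0.0}
  ]
}}

```text
clock: 1.98
position: [529.8, 224.5, 175.1]
tcp_rot: [3.132, 0.24, 0.001]
wrist_force: [0.8, -1.6, 0.8]
finger_gap: 85.4
```

```bash
python3 -c "
from h import *
p,d=eyes.read_camera('scene');cv2.imwrite('pics/s1.png',p[90:230,270:450][::1])
cv2.imwrite('pics/s1.png',cv2.resize(p[90:230,270:450],None,fx=4,fy=4,interpolation=cv2.INTER_CUBIC))
to([534.5,236,16],.154)"
```

```text
t 2.02 pos [528.7 230.9 170.9] yaw 0.159 gap 85.4 F [-8.2  3.3 -5.9] M [ 0.13  0.47 -0.01] | slide m [ 0.0072 -0.0037  0.1548] twist 0.005
```

View pics/s1.png

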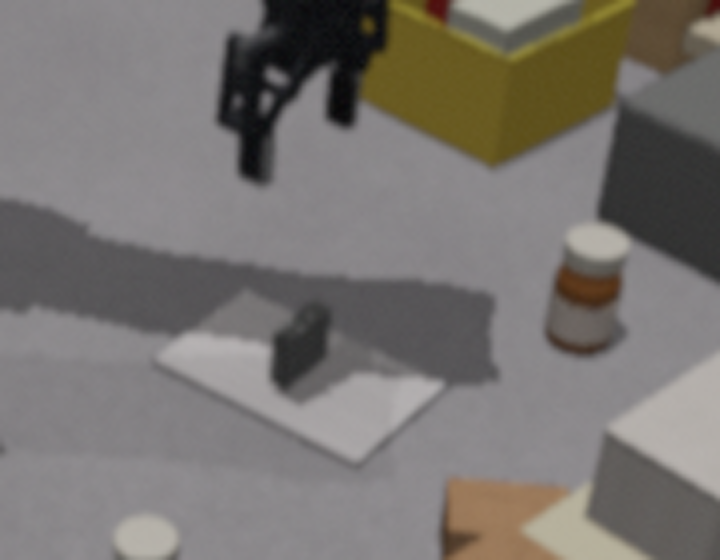

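>>> {"method": "apply_moves", "body": {
  "steps": [
    {"hand":0,"slide":[0.005,-0.003,0.0],"twist":0.0},
    {"hand":0,"slide":[0.005,-0.003,0.04],"twist":0.0},
    {"hand":0,"slide":[0.005,-0.003,0.075],"twist":0.0},
    {"hand":0,"slide":[0.005,-0.003,0.1],"twist":0.0},
    {"hand":0,"slide":[0.005,-0.003,0.1],"twist":0.0}
  ]
}}

```text
clock: 2.65
position: [533.2, 225.3, 75.4]
tcp_rot: [3.131, 0.239, -0.003]
wrist_force: [0.7, 0.3, 1.0]
finger_gap: 85.2
```

```bash
python3 -c "
from h import *
to([534.5,236,16],.154)"
```

```text
t 2.65 pos [533.2 225.3  75.4] yaw 0.153 gap 85.2 F [0.7 0.3 1. ] M [-0.02  0.02 -0.02] | slide m [ 0.0031 -0.0104  0.0593] twist -0.001
```

>>> {"method": "apply_moves", "body": {
  "steps": [
    {"hand":0,"slide":[0.002,-0.0105,0.0],"twist":0.0},
    {"hand":0,"slide":[0.002,-0.0105,0.03],"twist":0.0},
    {"hand":0,"slide":[0.002,-0.0105,0.05],"twist":0.0},
    {"hand":0,"slide":[0.002,-0.0105,0.059],"twist":0.0},
    {"hand":0,"slide":[0.002,-0.0105,0.059],"twist":0.0}
  ]
}}

```text
clock: 3.28
position: [533.9, 237.6, 17.0]
tcp_rot: [-3.132, -0.241, 0.001]
wrist_force: [-0.3, 0.2, 0.8]
finger_gap: 85.5
```

```bash
python3 -c "
from h import *
p,d=eyes.read_camera('scene')
a=cv2.resize(p[120:220,280:400],None,fx=5,fy=5,interpolation=cv2.INTER_CUBIC)
cv2.imwrite('pics/s2.png',a)
to([534.5,236,16],.154)"
```

```text
t 3.33 pos [534.1 237.7  17.5] yaw 0.154 gap 85.5 F [0.5 0.3 0. ] M [-0.   -0.04 -0.  ] | slide m [0.0001 0.0017 0.0015] twist -0.0
```

View pics/s2.png

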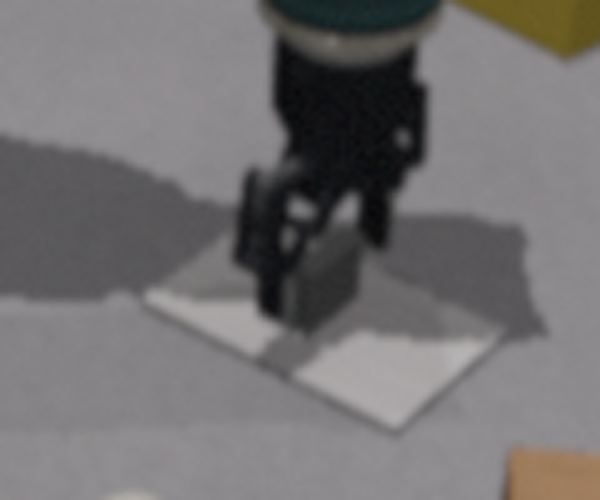

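>>> {"method": "apply_moves", "body": {
  "steps": [
    {"hand":90,"slide":[0.0,0.001,0.001],"twist":0.0},
    {"hand":110,"slide":[0.0,0.001,0.001],"twist":0.0},
    {"hand":110,"slide":[0.0,0.001,0.001],"twist":0.0},
    {"hand":110,"slide":[0.0,0.001,0.001],"twist":0.0},
    {"hand":110,"slide":[0.0,0.001,0.001],"twist":0.0}
  ]
}}

```text
clock: 3.95
position: [534.4, 236.5, 16.6]
tcp_rot: [-3.132, -0.241, -0.001]
wrist_force: [-1.8, -1.4, 6.5]
finger_gap: 49.3
```

```bash
python3 -c "
from h import *
to([534.5,236,16],.154)"
```

```text
t 3.95 pos [534.4 236.5  16.6] yaw 0.154 gap 49.3 F [-1.8 -1.4  6.5] M [-0.25  0.39  0.09] | slide m [0.0001 0.0005 0.0006] twist -0.0
```

>>> {"method": "apply_moves", "body": {
  "steps": [
    {"hand":120,"slide":[0.0,0.0,0.0],"twist":0.0},
    {"hand":120,"slide":[0.0,0.0,0.0],"twist":0.0},
    {"hand":120,"slide":[0.0,0.0,-0.01],"twist":0.0},
    {"hand":120,"slide":[0.0,0.0,-0.02],"twist":0.0},
    {"hand":120,"slide":[0.0,0.0,-0.03],"twist":0.0}
  ]
}}

```text
clock: 4.58
position: [534.2, 236.5, 46.9]
tcp_rot: [-3.132, -0.241, -0.0]
wrist_force: [0.9, -0.2, -2.3]
finger_gap: 48.7
```

```bash
python3 -c "
from h import *
p,d=eyes.read_camera('scene')
a=cv2.resize(p[120:220,280:400],None,fx=5,fy=5,interpolation=cv2.INTER_CUBIC)
cv2.imwrite('pics/s3.png',a)
to([534.5,236,16],.154)"
```

```text
t 4.62 pos [534.7 236.8  48.1] yaw 0.154 gap 49.1 F [ 1.7  1.3 -0.3] M [ 0.08 -0.09 -0.04] | slide m [-0.0004  0.0008  0.0321] twist -0.0
```

View pics/s3.png

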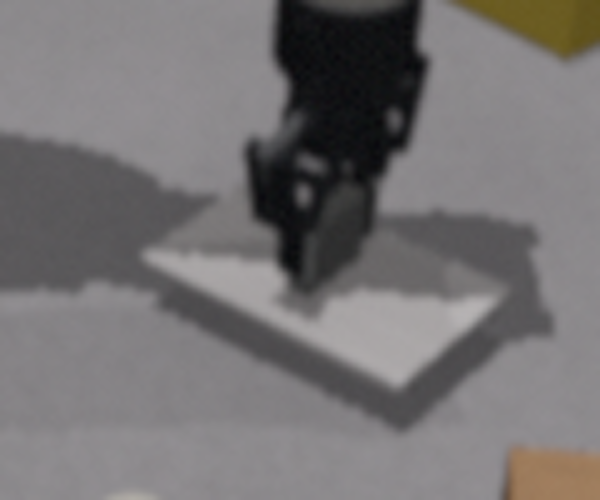

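>>> {"method": "apply_moves", "body": {
  "steps": [
    {"hand":120,"slide":[0.0,0.0,-0.03],"twist":0.0},
    {"hand":120,"slide":[0.0,0.0,-0.07],"twist":0.0},
    {"hand":120,"slide":[0.0,0.015,-0.105],"twist":0.0},
    {"hand":120,"slide":[0.0,0.05,-0.115],"twist":0.0},
    {"hand":120,"slide":[0.0,0.095,-0.115],"twist":-0.02}
  ]
}}

```text
clock: 5.25
position: [549.0, 142.4, 162.3]
tcp_rot: [-3.129, -0.276, -0.003]
wrist_force: [2.0, -0.4, -2.8]
finger_gap: 49.1
```

```bash
python3 -c "
from h import *
to([555.5,-188.4,162],.205)"
```

```text
t 5.25 pos [549.  142.4 162.3] yaw 0.176 gap 49.1 F [ 2.  -0.4 -2.8] M [-0.06 -0.05  0.02] | slide m [-5.140e-02  3.268e-01  2.000e-04] twist -0.029
```

>>> {"method": "apply_moves", "body": {
  "steps": [
    {"hand":120,"slide":[-0.009,0.05,0.0],"twist":-0.01},
    {"hand":120,"slide":[-0.017,0.105,0.0],"twist":-0.02},
    {"hand":120,"slide":[-0.026,0.16,0.0],"twist":-0.03},
    {"hand":120,"slide":[-0.035,0.215,0.0],"twist":-0.03},
    {"hand":120,"slide":[-0.043,0.265,0.0],"twist":-0.03}
  ]
}}

```text
clock: 5.88
position: [551.8, -128.1, 161.3]
tcp_rot: [3.125, 0.319, 0.0]
wrist_force: [1.3, -0.1, -2.4]
finger_gap: 49.0
```

```bash
python3 -c "
from h import *
to([555.5,-188.4,140],.205)"
```

```text
t 5.88 pos [ 551.8 -128.1  161.3] yaw 0.203 gap 49.0 F [ 1.3 -0.1 -2.4] M [-0.03 -0.06  0.08] | slide m [-0.0086  0.0598  0.0213] twist -0.002
```

>>> {"method": "apply_moves", "body": {
  "steps": [
    {"hand":120,"slide":[-0.006,0.03,0.0],"twist":0.0},
    {"hand":120,"slide":[-0.008,0.045,0.005],"twist":0.0},
    {"hand":120,"slide":[-0.008,0.045,0.02],"twist":0.0},
    {"hand":120,"slide":[-0.008,0.045,0.02],"twist":0.0}
  ]
}}

```text
clock: 6.38
position: [552.7, -169.6, 139.4]
tcp_rot: [-3.123, -0.322, 0.003]
wrist_force: [-0.5, 0.1, -2.3]
finger_gap: 49.4
```

```bash
python3 -c "
from h import *
for n,(a,c,e,f) in(('top',(310,180,410,300)),('scene',(130,150,290,290))):
    p,d=eyes.read_camera(n)
    cv2.imwrite(f'pics/{n}4.png',cv2.resize(p[c:f,a:e],None,fx=5 if n=='top' else 4,fy=5 if n=='top' else 4,interpolation=cv2.INTER_CUBIC))
to([555.5,-188.4,140],.205)"
```

```text
t 6.47 pos [ 553.5 -170.   140.7] yaw 0.206 gap 48.8 F [-1.1  0.6 -1.2] M [ 0.01 -0.03  0.05] | slide m [-0.0018  0.0185  0.0007] twist 0.001
```

View pics/top4.png

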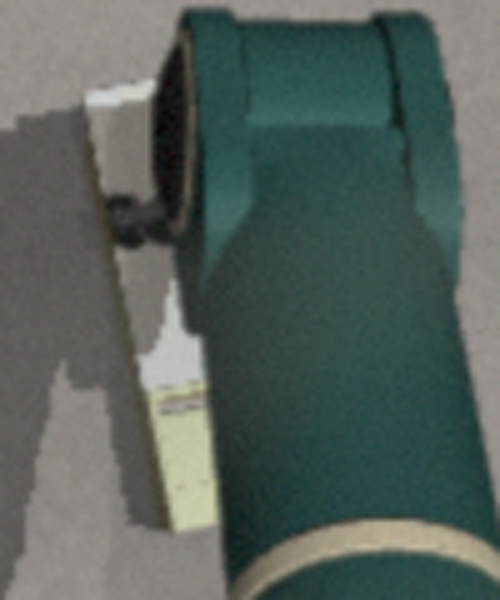

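View pics/scene4.png

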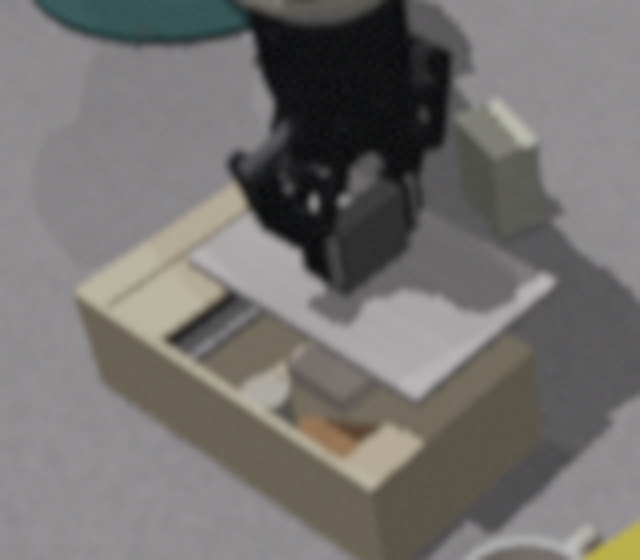

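>>> {"method": "apply_moves", "body": {
  "steps": [
    {"hand":120,"slide":[-0.002,0.01,0.0],"twist":0.0},
    {"hand":120,"slide":[-0.002,0.0185,0.01],"twist":0.0},
    {"hand":120,"slide":[-0.002,0.0185,0.02],"twist":0.0},
    {"hand":120,"slide":[-0.002,0.0185,0.03],"twist":0.0},
    {"hand":120,"slide":[-0.002,0.0185,0.03],"twist":0.0}
  ]
}}

```text
clock: 7.1
position: [554.6, -189.6, 109.9]
tcp_rot: [-3.124, -0.32, 0.002]
wrist_force: [0.9, 1.1, -2.2]
finger_gap: 49.0
```

```bash
python3 -c "
from h import *
for n,(a,c,e,f) in(('top',(310,180,410,300)),('scene',(140,180,290,290))):
    p,d=eyes.read_camera(n)
    cv2.imwrite(f'pics/{n}5.png',cv2.resize(p[c:f,a:e],None,fx=5,fy=5,interpolation=cv2.INTER_CUBIC))
to([555.5,-188.4,140],.205)"
```

```text
t 7.2 pos [ 555.2 -189.8  111. ] yaw 0.204 gap 49.5 F [ 0.2 -0.6 -1.7] M [-0.02 -0.01  0.03] | slide m [ 0.0005 -0.0013 -0.029 ] twist -0.001
```

View pics/top5.png

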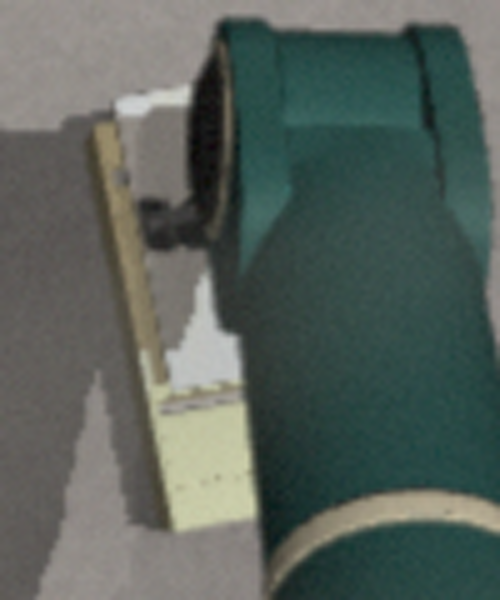

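View pics/scene5.png

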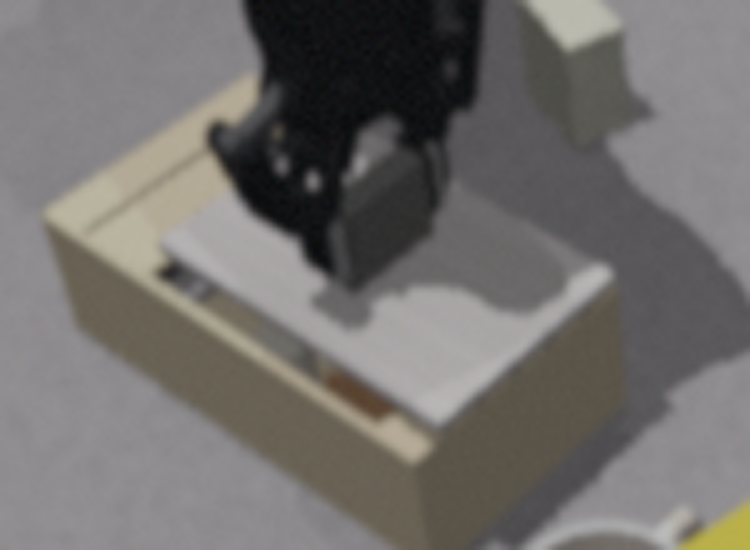

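```bash
python3 -c "
from h import *
def b(n,uv,th,t):
    W=ray(n,uv,102.5)[:,:2]-t; c,s=np.cos(th),np.sin(th); print(n,(W@np.array([[c,-s],[s,c]])).round(1).tolist())
b('top',np.array([(116,100),(163,389)])/5+[310,180]-.4,.202,np.array([524.25,-195.5]))
b('scene',np.array([(163,243),(440,418),(612,270)])/5+[140,180]-.4,.208,np.array([526.25,-194]))
"
```

```text
top [[116.8, 52.1], [-55.5, 57.6]]
scene [[-53.7, -56.8], [116.7, -55.0], [115.9, 52.7]]
```

>>> {"method": "apply_moves", "body": {
  "steps": [
    {"hand":114,"slide":[0.0,-0.001,0.006],"twist":0.0},
    {"hand":114,"slide":[0.0,-0.001,0.012],"twist":0.0},
    {"hand":114,"slide":[0.0,-0.001,0.016],"twist":0.0},
    {"hand":114,"slide":[0.0,-0.001,0.018],"twist":0.0}
  ]
}}

```text
clock: 7.7
position: [554.5, -189.2, 93.0]
tcp_rot: [-3.125, -0.319, 0.002]
wrist_force: [-17.9, 1.3, 26.7]
finger_gap: 49.0
```

>>> {"method": "apply_moves", "body": {
  "steps": [
    {"hand":114,"slide":[0.0,0.0,0.0015],"twist":0.0},
    {"hand":114,"slide":[0.0,0.0,0.003],"twist":0.0}
  ]
}}

```text
clock: 7.95
position: [554.0, -189.5, 90.7]
tcp_rot: [3.125, 0.319, -0.003]
wrist_force: [-18.1, -1.8, 21.5]
finger_gap: 49.2
```

>>> {"method": "apply_moves", "body": {
  "steps": [
    {"hand":114,"slide":[0.0,0.0,-0.004],"twist":0.0},
    {"hand":114,"slide":[0.0,0.0,-0.01],"twist":0.0},
    {"hand":114,"slide":[0.0,0.0,-0.01],"twist":0.0}
  ]
}}

```text
clock: 8.32
position: [555.4, -189.2, 100.5]
tcp_rot: [3.125, 0.32, 0.001]
wrist_force: [0.2, 0.7, -2.2]
finger_gap: 49.2
```

```bash
python3 -c "
from h import *
for n,(a,c,e,f) in(('top',(310,180,410,300)),('scene',(140,180,290,290))):
    p,d=eyes.read_camera(n); cv2.imwrite(f'pics/{n}6full.png',p)
    cv2.imwrite(f'pics/{n}6.png',cv2.resize(p[c:f,a:e],None,fx=5,fy=5,interpolation=cv2.INTER_CUBIC))
to([555.5,-188.4,140],.205)"
```

```text
t 8.43 pos [ 555.  -189.1   99.9] yaw 0.204 gap 48.9 F [ 0.7 -0.4 -2.6] M [-0.01  0.03  0.02] | slide m [ 0.0007 -0.0006 -0.0401] twist -0.001
```

View pics/top6.png

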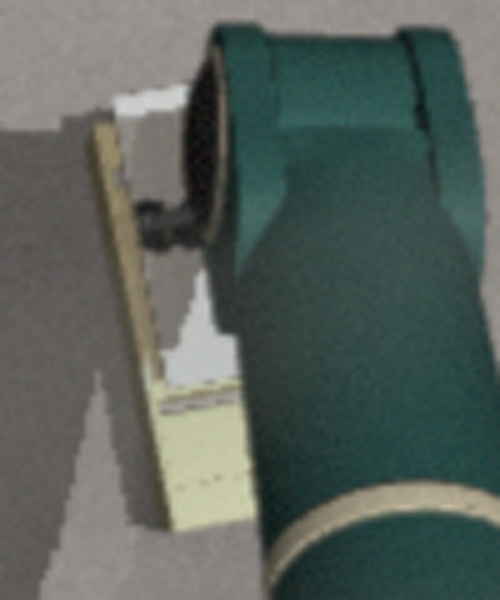

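View pics/scene6.png

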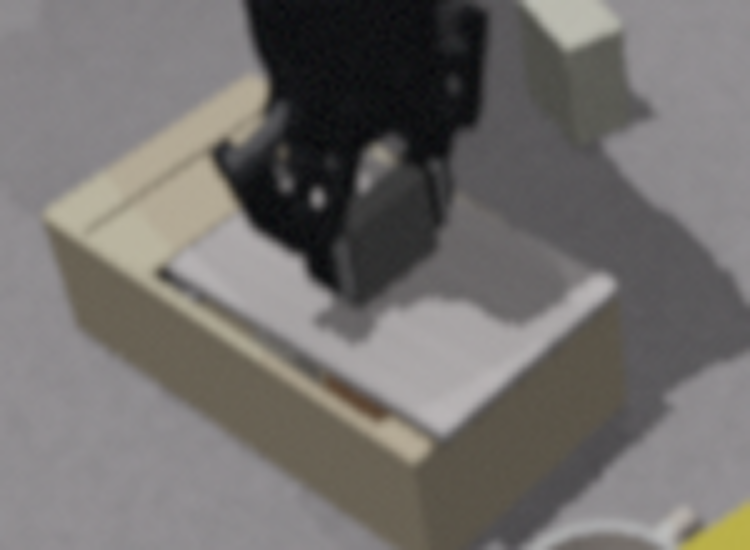

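>>> {"method": "apply_moves", "body": {
  "steps": [
    {"hand":110,"slide":[-0.006,0.0,0.0],"twist":0.0},
    {"hand":110,"slide":[-0.006,0.0,0.005],"twist":0.0},
    {"hand":110,"slide":[-0.006,0.0,0.008],"twist":0.0},
    {"hand":110,"slide":[-0.006,0.0,0.008],"twist":0.0}
  ]
}}

```text
clock: 8.93
position: [548.9, -190.2, 91.6]
tcp_rot: [-3.125, -0.32, 0.001]
wrist_force: [-0.9, 0.6, -1.9]
finger_gap: 49.3
```

>>> {"method": "apply_moves", "body": {
  "steps": [
    {"hand":110,"slide":[-0.0005,0.0,0.001],"twist":0.0},
    {"hand":110,"slide":[-0.001,0.0,0.002],"twist":0.0}
  ]
}}

```text
clock: 9.18
position: [548.4, -190.5, 90.3]
tcp_rot: [3.125, 0.32, 0.001]
wrist_force: [-3.0, 0.6, 8.0]
finger_gap: 49.3
```

>>> {"method": "apply_moves", "body": {
  "steps": [
    {"hand":110,"slide":[-0.0006,0.0,0.001],"twist":0.0},
    {"hand":110,"slide":[-0.0012,0.0,0.002],"twist":0.0}
  ]
}}

```text
clock: 9.43
position: [547.7, -190.6, 88.9]
tcp_rot: [3.125, 0.32, 0.003]
wrist_force: [-1.9, 2.0, 10.4]
finger_gap: 49.5
```

>>> {"method": "apply_moves", "body": {
  "steps": [
    {"hand":109,"slide":[-0.0006,0.0,0.001],"twist":0.0},
    {"hand":109,"slide":[-0.0012,0.0,0.002],"twist":0.0},
    {"hand":109,"slide":[-0.0018,0.0,0.003],"twist":0.0}
  ]
}}

```text
clock: 9.8
position: [546.1, -190.9, 85.9]
tcp_rot: [3.125, 0.32, 0.003]
wrist_force: [-1.3, 1.5, 10.6]
finger_gap: 49.4
```

>>> {"method": "apply_moves", "body": {
  "steps": [
    {"hand":109,"slide":[-0.0006,0.0,0.001],"twist":0.0},
    {"hand":109,"slide":[-0.0012,0.0,0.002],"twist":0.0},
    {"hand":109,"slide":[-0.0018,0.0,0.003],"twist":0.0}
  ]
}}

```text
clock: 10.18
position: [544.7, -191.3, 83.0]
tcp_rot: [3.125, 0.32, 0.004]
wrist_force: [-0.8, 2.3, 8.3]
finger_gap: 49.1
```

>>> {"method": "apply_moves", "body": {
  "steps": [
    {"hand":109,"slide":[-0.0006,0.0,0.001],"twist":0.0},
    {"hand":109,"slide":[-0.0012,0.0,0.002],"twist":0.0},
    {"hand":109,"slide":[-0.0018,0.0,0.003],"twist":0.0}
  ]
}}

```text
clock: 10.55
position: [543.4, -191.6, 80.1]
tcp_rot: [3.125, 0.32, 0.006]
wrist_force: [2.3, 2.0, 10.6]
finger_gap: 49.2
```

```bash
python3 -c "
from h import *
for n,(a,c,e,f) in(('scene',(140,180,290,290)),):
    p,d=eyes.read_camera(n); cv2.imwrite(f'pics/{n}7full.png',p)
    cv2.imwrite(f'pics/{n}7.png',cv2.resize(p[c:f,a:e],None,fx=5,fy=5,interpolation=cv2.INTER_CUBIC))
to([555.5,-188.4,140],.205)"
```

```text
t 10.6 pos [ 543.1 -191.6   79.9] yaw 0.204 gap 49.4 F [2.8 1.5 5. ] M [ 0.43 -1.23  0.03] | slide m [ 0.013  -0.0006 -0.06  ] twist -0.001
```

View pics/scene7.png

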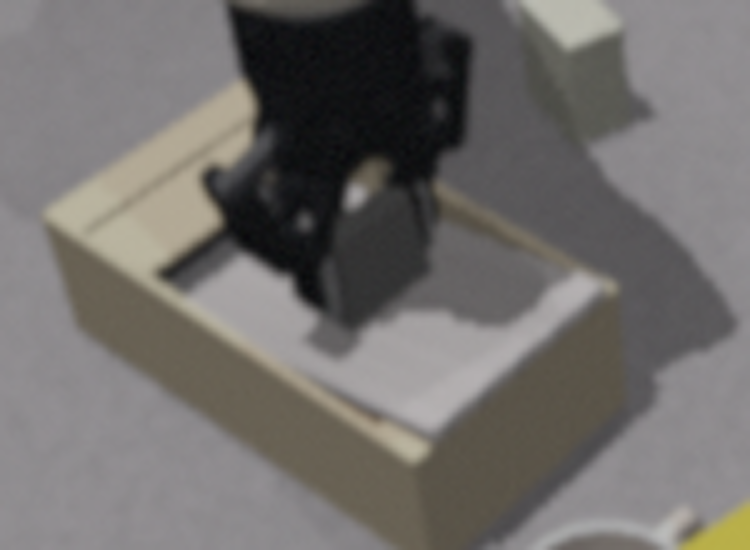

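>>> {"method": "apply_moves", "body": {
  "steps": [
    {"hand":112,"slide":[0.0,0.0,-0.003],"twist":0.0},
    {"hand":112,"slide":[0.0,0.0,-0.006],"twist":0.0},
    {"hand":112,"slide":[0.0,0.0,-0.006],"twist":0.0}
  ]
}}

```text
clock: 10.98
position: [541.5, -192.0, 85.1]
tcp_rot: [3.125, 0.319, -0.0]
wrist_force: [-0.4, 0.2, -2.1]
finger_gap: 49.4
```

>>> {"method": "apply_moves", "body": {
  "steps": [
    {"hand":112,"slide":[-0.003,0.0,0.0],"twist":0.0},
    {"hand":112,"slide":[-0.006,0.0,0.0],"twist":0.0},
    {"hand":112,"slide":[-0.009,0.0,0.0],"twist":0.0},
    {"hand":112,"slide":[-0.009,0.0,0.0],"twist":0.0}
  ]
}}

```text
clock: 11.48
position: [532.5, -193.8, 85.0]
tcp_rot: [3.125, 0.319, -0.0]
wrist_force: [-0.0, -0.3, -2.2]
finger_gap: 49.4
```

>>> {"method": "apply_moves", "body": {
  "steps": [
    {"hand":112,"slide":[-0.002,0.0,0.0],"twist":0.0},
    {"hand":112,"slide":[-0.004,0.0,0.0],"twist":0.0},
    {"hand":112,"slide":[-0.004,0.0,0.0],"twist":0.0}
  ]
}}

```text
clock: 11.85
position: [528.7, -194.6, 84.9]
tcp_rot: [-3.125, -0.319, 0.0]
wrist_force: [0.2, -0.7, -2.0]
finger_gap: 49.4
```

>>> {"method": "apply_moves", "body": {
  "steps": [
    {"hand":112,"slide":[-0.0015,0.0,0.0],"twist":0.0},
    {"hand":112,"slide":[-0.003,0.0,0.0],"twist":0.0},
    {"hand":112,"slide":[-0.003,0.0,0.0],"twist":0.0}
  ]
}}

```text
clock: 12.22
position: [526.0, -195.1, 85.1]
tcp_rot: [-3.125, -0.319, -0.0]
wrist_force: [0.8, 0.1, -2.9]
finger_gap: 49.6
```

```bash
python3 -c "
from h import *
for n,(a,c,e,f) in(('scene',(140,180,290,290)),):
    p,d=eyes.read_camera(n); cv2.imwrite(f'pics/{n}8full.png',p)
    cv2.imwrite(f'pics/{n}8.png',cv2.resize(p[c:f,a:e],None,fx=5,fy=5,interpolation=cv2.INTER_CUBIC))
to([555.5,-188.4,140],.205)"
```

```text
t 12.28 pos [ 526.  -195.1   85. ] yaw 0.204 gap 49.2 F [ 0.1 -0.2 -2.2] M [ 0.06 -0.24 -0.01] | slide m [ 0.0303 -0.0006 -0.055 ] twist -0.001
```

View pics/scene8.png

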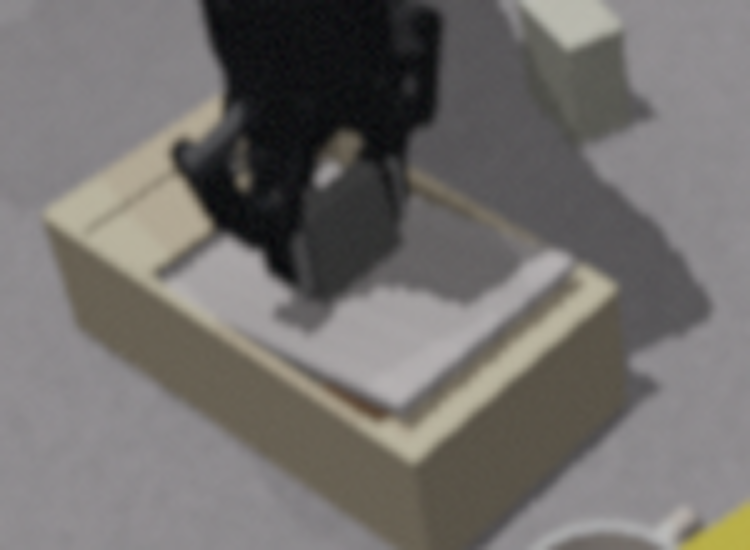

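>>> {"method": "apply_moves", "body": {
  "steps": [
    {"hand":112,"slide":[-0.001,0.0,0.0],"twist":0.0},
    {"hand":112,"slide":[-0.002,0.0,0.0],"twist":0.0},
    {"hand":112,"slide":[-0.002,0.0,0.0],"twist":0.0}
  ]
}}

```text
clock: 12.65
position: [524.1, -195.5, 85.0]
tcp_rot: [-3.125, -0.32, -0.0]
wrist_force: [2.5, -0.1, -1.5]
finger_gap: 48.9
```

>>> {"method": "apply_moves", "body": {
  "steps": [
    {"hand":112,"slide":[-0.001,0.0,0.0],"twist":0.0},
    {"hand":112,"slide":[-0.002,0.0,0.0],"twist":0.0},
    {"hand":112,"slide":[-0.002,0.0,0.0],"twist":0.0}
  ]
}}

```text
clock: 13.02
position: [522.0, -196.0, 85.0]
tcp_rot: [-3.125, -0.319, 0.0]
wrist_force: [3.0, 0.6, -1.7]
finger_gap: 49.2
```

>>> {"method": "apply_moves", "body": {
  "steps": [
    {"hand":112,"slide":[-0.002,0.0,0.0],"twist":0.0},
    {"hand":112,"slide":[-0.004,0.0,0.0],"twist":0.0},
    {"hand":112,"slide":[-0.006,0.0,0.0],"twist":0.0},
    {"hand":112,"slide":[-0.006,0.0,0.0],"twist":0.0}
  ]
}}

```text
clock: 13.52
position: [516.1, -197.2, 85.0]
tcp_rot: [-3.125, -0.319, 0.0]
wrist_force: [4.3, 0.9, -1.3]
finger_gap: 49.5
```

>>> {"method": "apply_moves", "body": {
  "steps": [
    {"hand":112,"slide":[-0.0015,0.0,0.0],"twist":0.0},
    {"hand":112,"slide":[-0.003,0.0,0.0],"twist":0.0},
    {"hand":112,"slide":[-0.004,0.0,0.0],"twist":0.0},
    {"hand":112,"slide":[-0.004,0.0,0.0],"twist":0.0}
  ]
}}

```text
clock: 14.02
position: [512.2, -198.0, 85.0]
tcp_rot: [-3.125, -0.319, 0.0]
wrist_force: [3.9, 0.4, -1.1]
finger_gap: 49.3
```

```bash
python3 -c "
from h import *
for n,(a,c,e,f) in(('scene',(140,180,290,290)),):
    p,d=eyes.read_camera(n); cv2.imwrite(f'pics/{n}9full.png',p)
    cv2.imwrite(f'pics/{n}9.png',cv2.resize(p[c:f,a:e],None,fx=5,fy=5,interpolation=cv2.INTER_CUBIC))
to([555.5,-188.4,140],.205)"
```

```text
t 14.07 pos [ 512.3 -198.    85. ] yaw 0.204 gap 49.0 F [ 4.5 -0.7 -1.3] M [ 0.03 -0.88 -0.04] | slide m [ 0.0443 -0.0006 -0.055 ] twist -0.001
```

View pics/scene9.png

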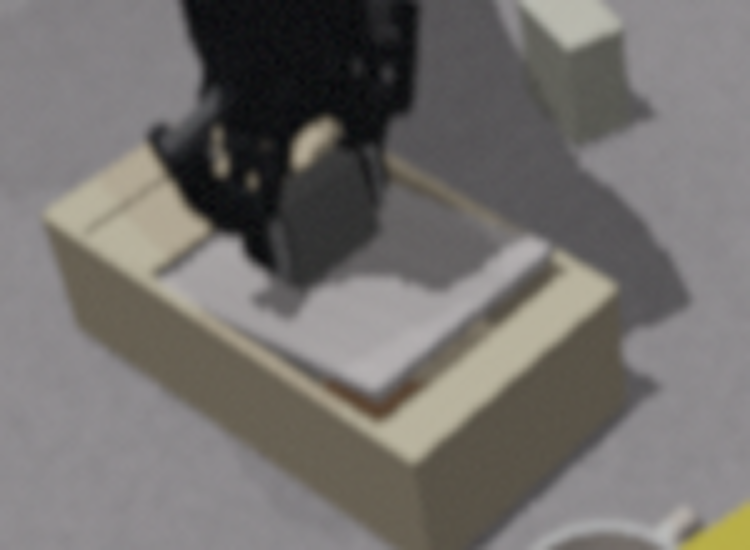

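>>> {"method": "apply_moves", "body": {
  "steps": [
    {"hand":112,"slide":[-0.001,0.0,0.0],"twist":0.0},
    {"hand":112,"slide":[-0.002,0.0,0.0],"twist":0.0},
    {"hand":112,"slide":[-0.003,0.0,0.0],"twist":0.0},
    {"hand":112,"slide":[-0.003,0.0,0.0],"twist":0.0}
  ]
}}

```text
clock: 14.58
position: [509.3, -198.6, 85.0]
tcp_rot: [-3.125, -0.32, 0.0]
wrist_force: [4.2, 0.1, -0.5]
finger_gap: 49.2
```

>>> {"method": "apply_moves", "body": {
  "steps": [
    {"hand":112,"slide":[-0.0007,0.0,0.0],"twist":0.0},
    {"hand":112,"slide":[-0.0014,0.0,0.0],"twist":0.0},
    {"hand":112,"slide":[-0.0014,0.0,0.0],"twist":0.0}
  ]
}}

```text
clock: 14.95
position: [507.9, -198.8, 85.0]
tcp_rot: [-3.125, -0.32, 0.0]
wrist_force: [5.2, -0.6, -1.0]
finger_gap: 49.0
```

>>> {"method": "apply_moves", "body": {
  "steps": [
    {"hand":112,"slide":[-0.0005,0.0,0.001],"twist":0.0},
    {"hand":112,"slide":[-0.0007,0.0,0.002],"twist":0.0},
    {"hand":112,"slide":[-0.0007,0.0,0.002],"twist":0.0}
  ]
}}

```text
clock: 15.32
position: [507.2, -198.9, 82.9]
tcp_rot: [-3.125, -0.32, 0.0]
wrist_force: [4.4, 0.7, -0.9]
finger_gap: 49.7
```

>>> {"method": "apply_moves", "body": {
  "steps": [
    {"hand":112,"slide":[0.0,0.0,0.001],"twist":0.0},
    {"hand":112,"slide":[0.0,0.0,0.002],"twist":0.0}
  ]
}}

```text
clock: 15.58
position: [507.8, -198.9, 81.4]
tcp_rot: [3.125, 0.32, 0.001]
wrist_force: [5.5, 3.8, 12.7]
finger_gap: 49.3
```

>>> {"method": "apply_moves", "body": {
  "steps": [
    {"hand":109,"slide":[0.0005,0.0,0.001],"twist":0.0},
    {"hand":109,"slide":[0.001,0.0,0.002],"twist":0.0},
    {"hand":109,"slide":[0.001,0.0,0.002],"twist":0.0}
  ]
}}

```text
clock: 15.95
position: [509.0, -198.7, 79.6]
tcp_rot: [3.125, 0.32, 0.002]
wrist_force: [5.3, 3.3, 10.3]
finger_gap: 49.1
```

```bash
python3 -c "
from h import *
to([555.5,-188.4,140],.205)
for n,(a,c,e,f) in(('scene',(140,180,290,290)),):
    p,d=eyes.read_camera(n); cv2.imwrite(f'pics/{n}10full.png',p)
    cv2.imwrite(f'pics/{n}10.png',cv2.resize(p[c:f,a:e],None,fx=5,fy=5,interpolation=cv2.INTER_CUBIC))
to([555.5,-188.4,140],.205)"
```

```text
t 15.95 pos [ 509.  -198.7   79.6] yaw 0.204 gap 49.1 F [ 5.3  3.3 10.3] M [ 0.34 -0.38  0.03] | slide m [ 0.0477 -0.0006 -0.0604] twist -0.001
t 16.0 pos [ 509.  -198.7   79.6] yaw 0.204 gap 49.3 F [6.2 1.8 9.7] M [ 0.35 -0.41  0.08] | slide m [ 0.0477 -0.0006 -0.0603] twist -0.001
```

View pics/scene10.png

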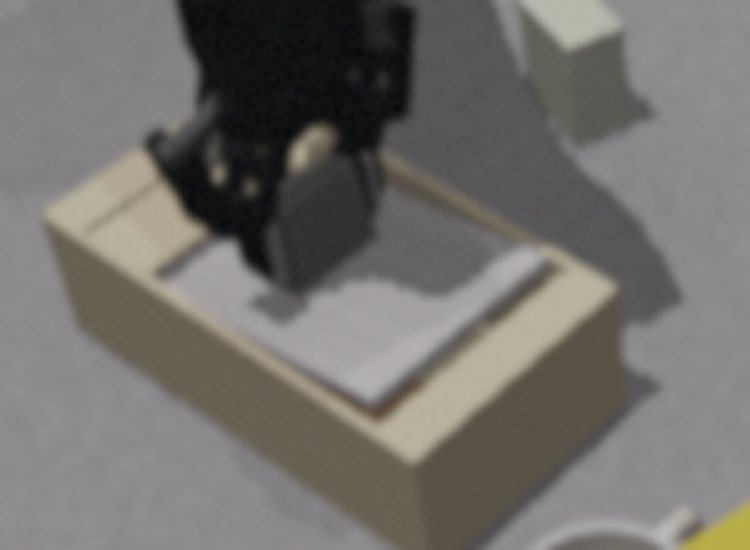

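>>> {"method": "apply_moves", "body": {
  "steps": [
    {"hand":109,"slide":[0.0005,0.0,0.001],"twist":0.0},
    {"hand":109,"slide":[0.001,0.0,0.002],"twist":0.0},
    {"hand":109,"slide":[0.0013,0.0,0.003],"twist":0.0}
  ]
}}

```text
clock: 16.38
position: [510.6, -198.3, 76.8]
tcp_rot: [3.125, 0.32, 0.003]
wrist_force: [8.1, 1.4, 11.9]
finger_gap: 49.0
```

>>> {"method": "apply_moves", "body": {
  "steps": [
    {"hand":109,"slide":[0.0005,0.0,0.001],"twist":0.0},
    {"hand":109,"slide":[0.0009,0.0,0.002],"twist":0.0},
    {"hand":109,"slide":[0.0009,0.0,0.002],"twist":0.0}
  ]
}}

```text
clock: 16.75
position: [511.7, -198.1, 74.8]
tcp_rot: [3.125, 0.321, 0.004]
wrist_force: [7.6, 2.5, 9.6]
finger_gap: 49.4
```

```bash
python3 -c "
from h import *
for n,(a,c,e,f) in(('scene',(140,180,290,290)),):
    p,d=eyes.read_camera(n); cv2.imwrite(f'pics/{n}11full.png',p)
    cv2.imwrite(f'pics/{n}11.png',cv2.resize(p[c:f,a:e],None,fx=5,fy=5,interpolation=cv2.INTER_CUBIC))
to([555.5,-188.4,140],.205)"
```

```text
t 16.8 pos [ 511.7 -198.1   74.8] yaw 0.204 gap 49.2 F [8.3 2.3 8.7] M [ 0.5  -0.98  0.02] | slide m [ 0.045  -0.0005 -0.0651] twist -0.001
```

View pics/scene11.png

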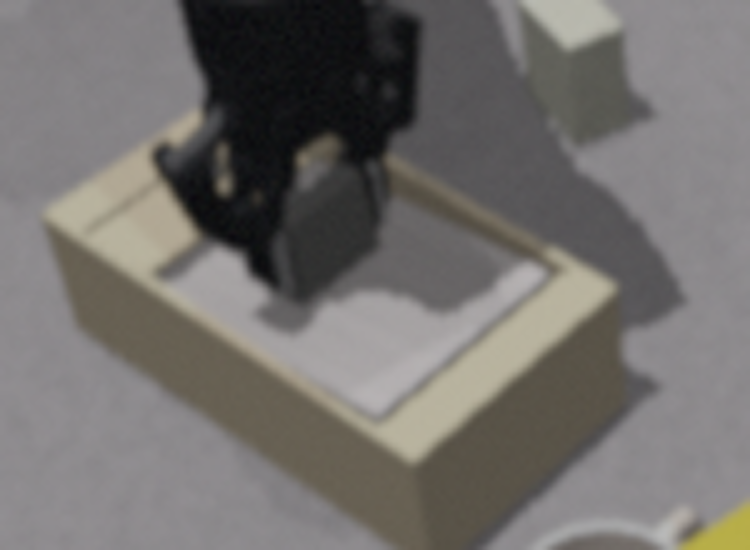

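>>> {"method": "apply_moves", "body": {
  "steps": [
    {"hand":109,"slide":[0.0006,0.0,0.001],"twist":0.0},
    {"hand":109,"slide":[0.0011,0.0,0.002],"twist":0.0},
    {"hand":109,"slide":[0.0011,0.0,0.002],"twist":0.0}
  ]
}}

```text
clock: 17.18
position: [512.7, -197.9, 72.7]
tcp_rot: [3.125, 0.321, 0.004]
wrist_force: [8.0, 2.1, 8.7]
finger_gap: 49.0
```

>>> {"method": "apply_moves", "body": {
  "steps": [
    {"hand":109,"slide":[0.0005,0.0,0.001],"twist":0.0},
    {"hand":109,"slide":[0.001,0.0,0.002],"twist":0.0},
    {"hand":109,"slide":[0.001,0.0,0.002],"twist":0.0}
  ]
}}

```text
clock: 17.55
position: [513.7, -197.6, 70.7]
tcp_rot: [3.125, 0.321, 0.003]
wrist_force: [8.8, 3.4, 10.5]
finger_gap: 49.2
```

```bash
python3 -c "
from h import *
for n,(a,c,e,f) in(('scene',(140,180,290,290)),):
    p,d=eyes.read_camera(n); cv2.imwrite(f'pics/{n}12full.png',p)
    cv2.imwrite(f'pics/{n}12.png',cv2.resize(p[c:f,a:e],None,fx=5,fy=5,interpolation=cv2.INTER_CUBIC))
to([555.5,-188.4,140],.205)"
```

```text
t 17.6 pos [ 513.7 -197.7   70.8] yaw 0.205 gap 49.1 F [8.8 2.3 9.3] M [ 0.43 -0.91  0.05] | slide m [ 0.043  -0.0005 -0.0691] twist -0.0
```

View pics/scene12.png

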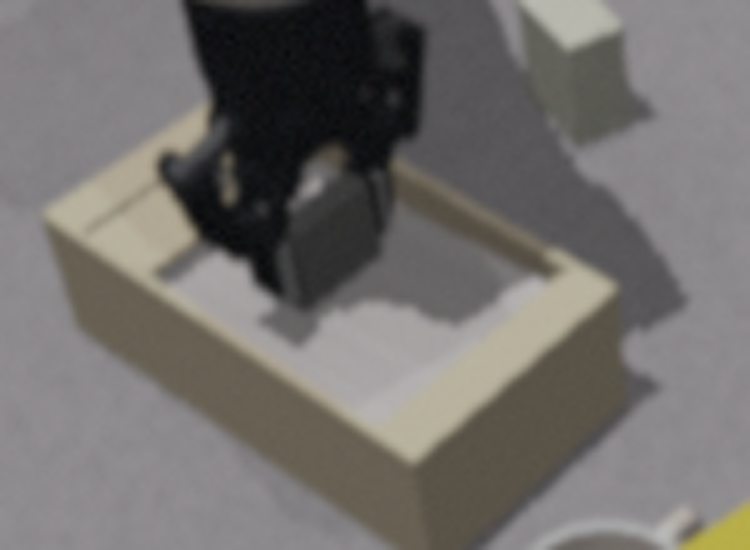

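>>> {"method": "apply_moves", "body": {
  "steps": [
    {"hand":109,"slide":[0.0006,0.0,0.001],"twist":0.0},
    {"hand":109,"slide":[0.0012,0.0,0.002],"twist":0.0},
    {"hand":109,"slide":[0.0012,0.0,0.002],"twist":0.0}
  ]
}}

```text
clock: 17.98
position: [514.7, -197.4, 68.6]
tcp_rot: [3.125, 0.321, 0.003]
wrist_force: [7.5, 2.5, 8.6]
finger_gap: 49.0
```

>>> {"method": "apply_moves", "body": {
  "steps": [
    {"hand":109,"slide":[0.0007,0.0,0.001],"twist":0.0},
    {"hand":109,"slide":[0.0012,0.0,0.002],"twist":0.0},
    {"hand":109,"slide":[0.0012,0.0,0.002],"twist":0.0}
  ]
}}

```text
clock: 18.35
position: [515.7, -197.2, 66.5]
tcp_rot: [3.125, 0.32, 0.002]
wrist_force: [7.0, 2.7, 7.9]
finger_gap: 49.3
```

>>> {"method": "apply_moves", "body": {
  "steps": [
    {"hand":109,"slide":[0.0005,0.0,0.001],"twist":0.0},
    {"hand":109,"slide":[0.001,0.0,0.0015],"twist":0.0},
    {"hand":109,"slide":[0.001,0.0,0.0015],"twist":0.0}
  ]
}}

```text
clock: 18.73
position: [516.1, -197.2, 65.4]
tcp_rot: [3.125, 0.32, 0.0]
wrist_force: [-0.4, 2.5, 19.7]
finger_gap: 48.9
```

```bash
python3 -c "
from h import *
for n,(a,c,e,f) in(('scene',(140,180,290,290)),):
    p,d=eyes.read_camera(n); cv2.imwrite(f'pics/{n}13full.png',p)
    cv2.imwrite(f'pics/{n}13.png',cv2.resize(p[c:f,a:e],None,fx=5,fy=5,interpolation=cv2.INTER_CUBIC))
to([555.5,-188.4,140],.205)"
```

```text
t 18.77 pos [ 516.1 -197.1   65.4] yaw 0.204 gap 49.6 F [-1.   2.8 18.8] M [0.7  0.72 0.13] | slide m [ 0.0404 -0.0005 -0.0746] twist -0.001
```

View pics/scene13.png

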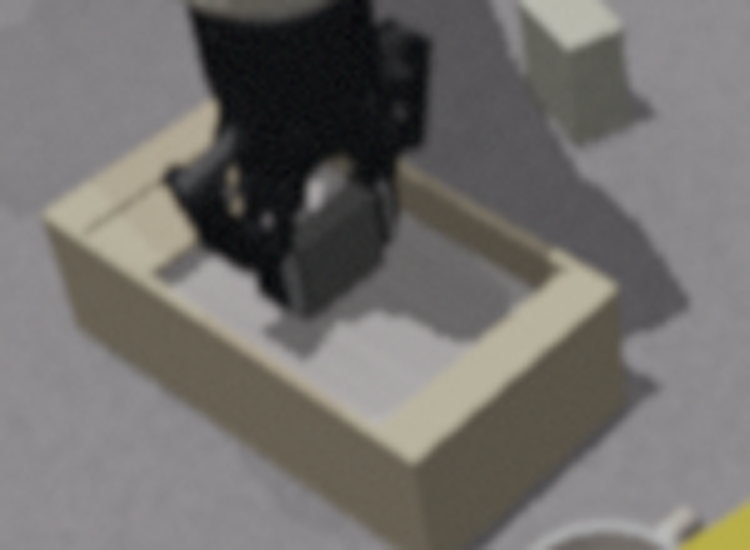

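>>> {"method": "apply_moves", "body": {
  "steps": [
    {"hand":112,"slide":[0.001,0.0,-0.0005],"twist":0.0},
    {"hand":112,"slide":[0.003,0.0,-0.0007],"twist":0.0},
    {"hand":112,"slide":[0.005,0.0,-0.0007],"twist":0.0},
    {"hand":112,"slide":[0.005,0.0,-0.0007],"twist":0.0}
  ]
}}

```text
clock: 19.27
position: [519.2, -196.7, 65.4]
tcp_rot: [3.125, 0.318, -0.005]
wrist_force: [-10.0, 0.4, 17.9]
finger_gap: 49.7
```

>>> {"method": "apply_moves", "body": {
  "steps": [
    {"hand":112,"slide":[-0.001,0.0,-0.0015],"twist":0.0},
    {"hand":112,"slide":[-0.001,0.0,-0.0015],"twist":0.0}
  ]
}}

```text
clock: 19.52
position: [519.6, -196.4, 66.5]
tcp_rot: [-3.125, -0.32, 0.0]
wrist_force: [3.9, -1.3, -2.7]
finger_gap: 49.4
```

```bash
python3 -c "
from h import *
for n,(a,c,e,f) in(('scene',(140,180,290,290)),):
    p,d=eyes.read_camera(n); cv2.imwrite(f'pics/{n}14full.png',p)
    cv2.imwrite(f'pics/{n}14.png',cv2.resize(p[c:f,a:e],None,fx=5,fy=5,interpolation=cv2.INTER_CUBIC))
to([555.5,-188.4,140],.205)"
```

```text
t 19.57 pos [ 519.7 -196.4   66.5] yaw 0.204 gap 49.2 F [ 3.3  0.4 -3.9] M [ 0.03 -0.99  0.02] | slide m [ 0.0367 -0.0006 -0.0735] twist -0.001
```

View pics/scene14.png

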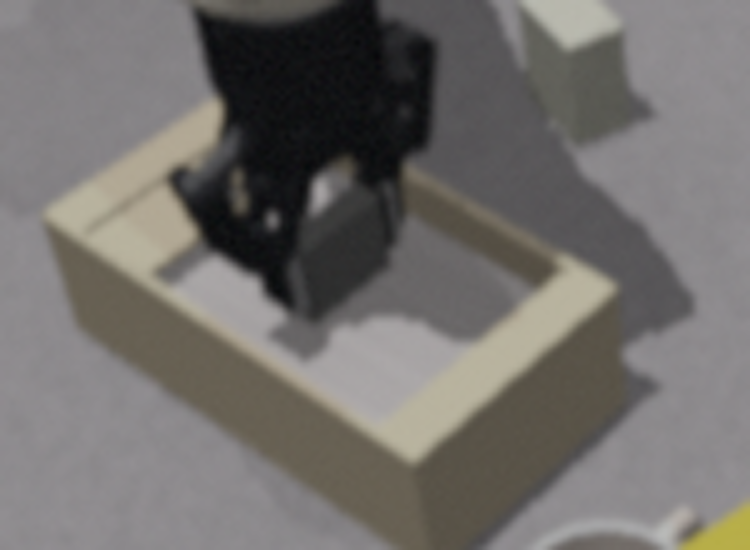

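>>> {"method": "apply_moves", "body": {
  "steps": [
    {"hand":112,"slide":[0.002,0.0,0.0],"twist":0.0},
    {"hand":112,"slide":[0.004,0.0,0.0],"twist":0.0},
    {"hand":112,"slide":[0.006,0.0,0.0],"twist":0.0},
    {"hand":112,"slide":[0.006,0.0,0.0],"twist":0.0}
  ]
}}

```text
clock: 20.08
position: [525.7, -195.1, 66.6]
tcp_rot: [-3.125, -0.32, 0.0]
wrist_force: [4.2, -0.2, -5.0]
finger_gap: 49.3
```

>>> {"method": "apply_moves", "body": {
  "steps": [
    {"hand":112,"slide":[0.001,0.0,0.0],"twist":0.0},
    {"hand":112,"slide":[0.002,0.0,0.0],"twist":0.0},
    {"hand":112,"slide":[0.003,0.0,0.0],"twist":0.0},
    {"hand":112,"slide":[0.003,0.0,0.0],"twist":0.0}
  ]
}}

```text
clock: 20.58
position: [528.5, -194.5, 66.7]
tcp_rot: [-3.125, -0.32, 0.0]
wrist_force: [3.1, 0.1, -3.9]
finger_gap: 49.2
```

>>> {"method": "apply_moves", "body": {
  "steps": [
    {"hand":112,"slide":[0.001,0.0,0.0],"twist":0.0},
    {"hand":112,"slide":[0.002,0.0,0.0],"twist":0.0},
    {"hand":112,"slide":[0.002,0.0,0.0],"twist":0.0}
  ]
}}

```text
clock: 20.95
position: [530.1, -194.2, 66.6]
tcp_rot: [-3.125, -0.319, 0.001]
wrist_force: [-1.6, 0.8, -1.0]
finger_gap: 48.8
```

>>> {"method": "apply_moves", "body": {
  "steps": [
    {"hand":112,"slide":[0.001,0.0,0.0],"twist":0.0},
    {"hand":112,"slide":[0.002,0.0,0.0],"twist":0.0},
    {"hand":112,"slide":[0.002,0.0,0.0],"twist":0.0}
  ]
}}

```text
clock: 21.32
position: [530.1, -194.2, 66.5]
tcp_rot: [-3.125, -0.319, 0.007]
wrist_force: [-18.4, 0.1, 12.2]
finger_gap: 49.3
```

>>> {"method": "apply_moves", "body": {
  "steps": [
    {"hand":112,"slide":[-0.0025,0.0,0.0],"twist":0.0},
    {"hand":112,"slide":[-0.0025,0.0,0.0],"twist":0.0}
  ]
}}

```text
clock: 21.58
position: [530.2, -194.2, 66.8]
tcp_rot: [-3.125, -0.32, -0.001]
wrist_force: [-0.3, 0.9, -0.4]
finger_gap: 49.3
```

```bash
python3 -c "
from h import *
for n,(a,c,e,f) in(('scene',(140,180,290,290)),):
    p,d=eyes.read_camera(n); cv2.imwrite(f'pics/{n}15full.png',p)
    cv2.imwrite(f'pics/{n}15.png',cv2.resize(p[c:f,a:e],None,fx=5,fy=5,interpolation=cv2.INTER_CUBIC))
to([555.5,-188.4,140],.205)"
```

```text
t 21.62 pos [ 530.2 -194.3   66.8] yaw 0.204 gap 49.4 F [-0.   0.2  0.2] M [ 0.23 -0.21 -0.07] | slide m [ 0.026  -0.0006 -0.0732] twist -0.001
```

View pics/scene15.png

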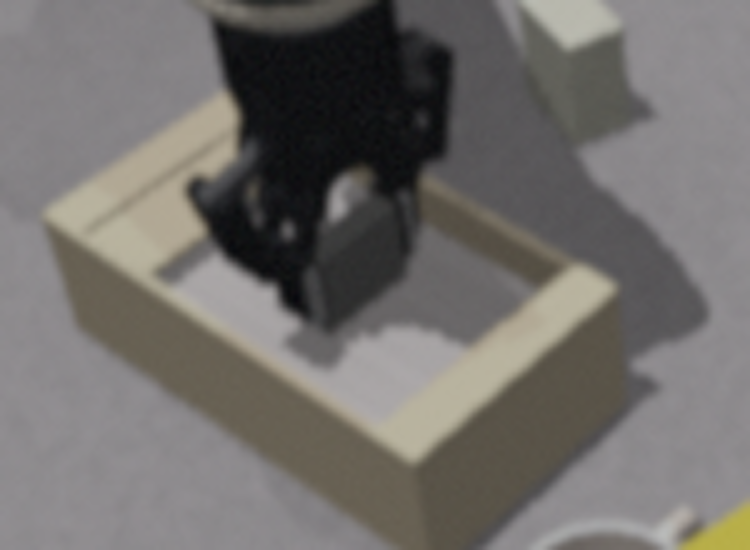

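>>> {"method": "apply_moves", "body": {
  "steps": [
    {"hand":112,"slide":[0.0,0.0,0.001],"twist":0.0},
    {"hand":112,"slide":[0.0,0.0,0.0015],"twist":0.0},
    {"hand":112,"slide":[0.0,0.0,0.0015],"twist":0.0}
  ]
}}

```text
clock: 22.0
position: [530.4, -194.3, 65.5]
tcp_rot: [3.125, 0.32, 0.001]
wrist_force: [2.0, 1.3, 4.7]
finger_gap: 49.0
```

>>> {"method": "apply_moves", "body": {
  "steps": [
    {"hand":112,"slide":[0.0,0.0,0.0005],"twist":0.0},
    {"hand":112,"slide":[0.0,0.0,0.001],"twist":0.0},
    {"hand":112,"slide":[0.0,0.0,0.001],"twist":0.0}
  ]
}}

```text
clock: 22.38
position: [530.4, -194.3, 65.3]
tcp_rot: [3.125, 0.32, 0.001]
wrist_force: [-5.4, 3.1, 23.5]
finger_gap: 49.2
```

>>> {"method": "apply_moves", "body": {
  "steps": [
    {"hand":112,"slide":[0.0,0.0,-0.0008],"twist":0.0},
    {"hand":107,"slide":[0.0,0.0,-0.0008],"twist":0.0},
    {"hand":95,"slide":[0.0,0.0,-0.0008],"twist":0.0},
    {"hand":70,"slide":[0.0,0.0,-0.0008],"twist":0.0},
    {"hand":40,"slide":[0.0,0.0,-0.0008],"twist":0.0}
  ]
}}

```text
clock: 23.0
position: [529.8, -194.3, 64.8]
tcp_rot: [-3.125, -0.319, 0.001]
wrist_force: [-0.0, -0.5, -0.1]
finger_gap: 72.2
```

```bash
python3 -c "
from h import *
for n,(a,c,e,f) in(('scene',(140,180,290,290)),):
    p,d=eyes.read_camera(n); cv2.imwrite(f'pics/{n}16full.png',p)
    cv2.imwrite(f'pics/{n}16.png',cv2.resize(p[c:f,a:e],None,fx=5,fy=5,interpolation=cv2.INTER_CUBIC))
to([555.5,-188.4,140],.205)"
```

```text
t 23.05 pos [ 529.8 -194.3   64.8] yaw 0.204 gap 72.3 F [ 0.1  0.5 -0.5] M [ 0.   -0.06  0.07] | slide m [ 0.0263 -0.0006 -0.0752] twist -0.001
```

View pics/scene16.png

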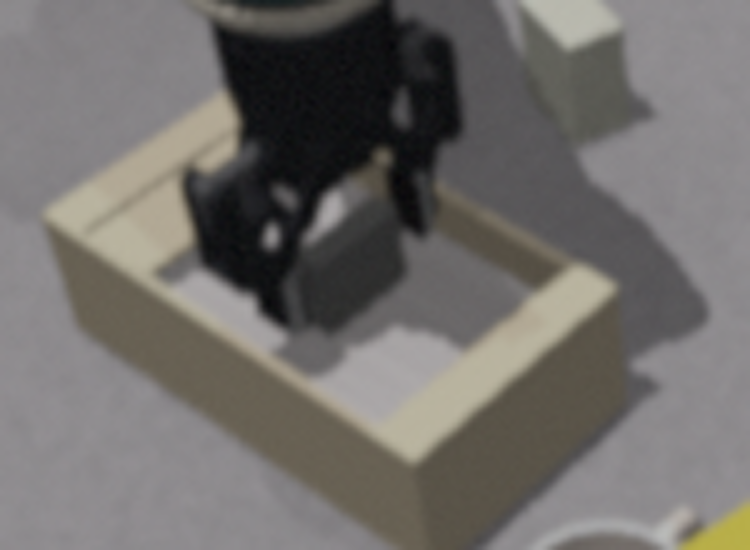

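>>> {"method": "apply_moves", "body": {
  "steps": [
    {"hand":50,"slide":[0.0,0.0,-0.01],"twist":0.0},
    {"hand":50,"slide":[0.0,0.0,-0.03],"twist":0.0},
    {"hand":50,"slide":[0.0,0.0,-0.07],"twist":0.0},
    {"hand":50,"slide":[0.0,0.0,-0.11],"twist":0.0},
    {"hand":50,"slide":[-0.03,0.0,-0.15],"twist":0.0}
  ]
}}

```text
clock: 23.68
position: [501.4, -199.6, 217.7]
tcp_rot: [-3.125, -0.323, -0.003]
wrist_force: [-1.6, -0.6, 0.4]
finger_gap: 68.4
```

>>> {"method": "apply_moves", "body": {
  "steps": [
    {"hand":50,"slide":[-0.03,-0.04,0.0],"twist":0.0},
    {"hand":50,"slide":[-0.05,-0.09,0.0],"twist":0.0},
    {"hand":50,"slide":[-0.06,-0.14,0.0],"twist":0.0},
    {"hand":50,"slide":[-0.06,-0.19,0.0],"twist":0.0},
    {"hand":50,"slide":[-0.06,-0.21,0.0],"twist":0.0}
  ]
}}

```text
clock: 24.3
position: [398.8, -4.6, 216.3]
tcp_rot: [3.123, 0.324, 0.002]
wrist_force: [0.6, -1.1, -0.6]
finger_gap: 68.4
```

```bash
python3 -c "
from h import *
for n,(a,c,e,f) in(('top',(315,185,400,300)),('scene',(140,180,290,290))):
    p,d=eyes.read_camera(n); cv2.imwrite(f'pics/{n}17full.png',p); np.save(n+'17.npy',d)
    cv2.imwrite(f'pics/{n}17.png',cv2.resize(p[c:f,a:e],None,fx=5,fy=5,interpolation=cv2.INTER_CUBIC))
    P=cloud(n,d); 
    th,t=(.202,[524.25,-195.5]) if n=='top' else (.208,[526.25,-194])
    q=P.reshape(-1,3); c_,s_=np.cos(th),np.sin(th); b=(q[:,:2]-t)@np.array([[c_,-s_],[s_,c_]])
    for lo,hi in((-60,-40),(-40,-15),(25,45),(45,70)):
        m=(b[:,0]>lo)&(b[:,0]<hi)&(abs(b[:,1])<45); 
        m2=m&(abs(b[:,1])<45); z=q[m,2]; print(n,lo,hi,m.sum(),np.nanmedian(z).round(1))
    m=(b[:,0]>-40)&(b[:,0]<50)&(abs(b[:,1])<30)&(q[:,2]>90); print('rib',m.sum(),np.nanmean(b[m],0),np.nanmean(q[m,2]))
    m=(b[:,0]>-130)&(b[:,0]<-90)&(abs(b[:,1])<50);print('lip z',np.nanmedian(q[m,2]))
to([555.5,-188.4,140],.205)"
```

```text
top -60 -40 197 57.7
top -40 -15 248 57.1
top 25 45 192 57.3
top 45 70 243 57.4
rib 99 [ 6.44711101 -0.08403028] 101.98532744543293
lip z 74.78809481676899
scene -60 -40 209 57.1
scene -40 -15 121 57.1
scene 25 45 244 57.1
scene 45 70 288 57.2
rib 193 [ 8.04803157 -4.3475114 ] 99.55013604272285
lip z 74.10507082405002
t 24.4 pos [399.1  -5.  216.2] yaw 0.207 gap 68.6 F [-0.3  0.  -0.3] M [ 0.04  0.02 -0.03] | slide m [0.1152 0.2115 0.0767] twist 0.002
```

View pics/scene17.png

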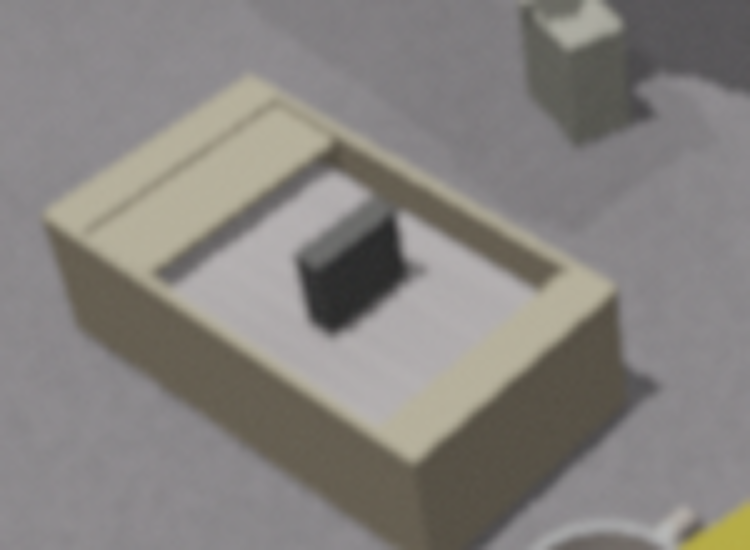

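View pics/top17.png

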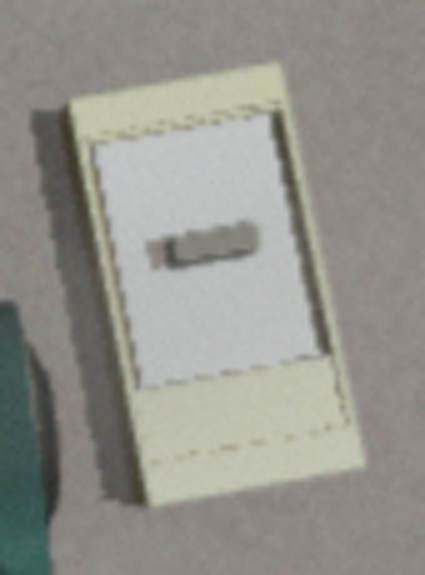

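```bash
python3 -c "
from h import *
for n,r in(('scene',(180,290,140,275)),):
    a=cv2.imread(f'pics/{n}0.png',0);b=cv2.imread(f'pics/{n}17full.png',0)
    # outer side of the box
    print(cv2.phaseCorrelate(np.float32(a[235:290,148:230]),np.float32(b[235:290,148:230])))
print(env.close_job(), sense()['clock'])"
```

```text
((0.12973997578002638, -0.20375017354833247), 0.4995715708202786)
the job is handed in; nothing more can be done
the job is handed in; nothing more can be done
```

The hatch panel is in the box, flat on both ledges with each end under its lip, and I handed the job in at about 24.4 s. The hand-in gives no verdict.

The interface has no way to tilt the tool. So I gripped the rib across its 50 mm width with a light grip, not across the 16 mm as you specified, so the panel could pivot between the pads.

1. **Tilt:** I rested the far end on the far flange and lowered the rib until the panel was tilted about 0.19 rad.
2. **Tuck:** I slid the near end under the wide lip and pressed the strip back about 18 mm, feeling about 2.5 to 5 N as it moved.
3. **Lower and seat:** I brought the far end down past the narrow lip, let the panel move to the end wall, pressed it down and released it.

Last checks after release:
- **Flatness:** both cameras put the panel's top at about 57 mm at both ends. That matches 50 + 8 mm within the roughly 1 mm error in the depth readings.
- **Position:** the panel's centre is about 6 to 8 mm along box x, against a limit of 13 mm. The frame shift measured about +7 mm, so the panel is at its end wall.
- **Box:** it appears unmoved, with an image shift of about 0.2 px, though that match was only moderately certain.
- **Arm:** it is clear of everything. I did not measure the bystanders at the end; I saw no contact with any of them.

Some forces were higher than I intended, though I saw no box movement after any of them:
- **First tilt:** about 27 N down and 18 N sideways with too firm a grip, so I backed off and loosened it.
- **End wall:** about 18 N sideways when I overran it by about 2 mm, so I backed off.
- **Final press:** about 24 N down.

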